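# Hook-pole a cabinet's fan flap shut

## Robot

A 6-joint arm with a two-finger parallel gripper is mounted at the origin on the work surface. World frame = base frame: x ahead of the robot, y to its left, z up, the work surface at z = 0. Lengths are in mm, angles in rad, forces in N, time in s.
With the tool pointing down it reaches from about 275 to 750 mm from the base axis. Payload 10.2 kg.
Tool frame: the origin (TCP) lies at the very end of the fingers, on their centre line; the grasp point (between the pads) lies 19 mm behind it; y points along the fingers, x is the direction in which the jaws open and shut, and the axes are right-handed (so a half turn about y gives the same grasp; the last joint's range is limited). The gripper opens to 85 mm and grips with 20 to 120 N. Pads are 22 mm wide; open, the fingers measure 114 mm over their backs; the gripper's body (76 mm by 85 mm) begins 54 mm behind the grasp point. The pads swing forward as they close: fully open they stand 13 mm farther back than shut.
Start: joints at [-1.415, 0.313, 1.498, -0, 1.331, -0.223], TCP at [194.136, -487.793, 231.294] pointing down, gripper open.
Joint ranges: [-2.94, 2.94], [-0.97, 2.17], [0.19, 2.56], [-1.23, 4.37], [0.02, 3.11], [-2.88, 2.88]. Speed limits (rad/s): [2.39, 2.39, 3.01, 3.14, 3.14, 3.14].

## Interface

Orientations are given as a unit quaternion [w, x, y, z].
In Python, from rig import telemetry, imaging, ctrl gives the robot as it stands.
- The arm moves only by the shell command python3 -m handwheel 'ROWS' [FORCE]. ROWS is JSON, a list of rows, each an object with "delta_pos": the shift along the tool's x, y, z in cm, a list of three; "twist": the turn, a rotation vector about the tool's x, y, z in rad, a list of three; "jaw": the opening, from 0 (shut) to 1 (fully open). A call has exactly 10 rows; each row is the pose to reach, as a shift and turn from the pose commanded when the call began, along the tool's axes at that moment; what a row does not reach only later rows make up. A row lasts 1/12 s, in which the tool goes at most 41.7 mm and 7.16 degrees, less where a joint would pass 70% of its speed; a pose out of reach is approached as far as the arm can. A call with a gripper value outside its range is refused whole. The fingers move at their own pace and stop on an object; FORCE is the grip in N (left out, the last holds). Time passes only in rows, so rows that repeat a pose let the fingers close, or fill a call up. It gives the time, the measured TCP pose, the force and the opening at its end, in the units of the state.
- telemetry.sense(): the state, without advancing time (a new reading comes with each control period).
- imaging.capture(name): name is "side" or "top"; returns a dict with "frame" (384x512x3 uint8, red, green, blue), "z_map" (384x512 float32, mm along the optical axis (not along the pixel's ray), 0 where there is no reading), "fx", "fy", "cx", "cy" (pixels), "rvec" (rotation vector, rad) and "tvec" (3), from world to camera coordinates, as OpenCV has them. Camera axes: x right, y down, z forward; pixel columns grow to the right and rows downward; lengths in mm; the calibration is good to about 2 mm. A picture is of the moment at which its call begins.
- ctrl.finish_job(): hands the job in, once; it reports no verdict.
The state is a dict: "time_s": time; "joints": joint angles; "dq": joint speeds; "tau": joint torques, N m; "eef_pos": TCP position; "ee_rot": TCP orientation; "force": force on the tool from outside, world axes, zero at the start; "wrist_torque": the same for the moment, N m; "grip_width": opening from 0.0 (shut) to 1.0 (fully open).
Only numpy, scipy, OpenCV 4.12 (cv2) and the standard library are available. Lean on these libraries where they do the work, as an engineer would, in place of code of your own. Each camera call takes 0.05 s, during which the arm holds its last target.

## Task

The fan flap of the network cabinet has been left hanging open. Take the hook pole from its stand, put its prong into the ring eye of the flap and with it swing the flap up and push until the catch snaps and it is fully shut, firmly but without ramming it, and never touching the flap with the gripper. Then unhook, lay the pole back in both cradles of its stand as it lay before and let go, leaving the other things on the table where they are.

Things in the scene. Friction and masses are not known exactly. Their poses are not given: they have to be found in the camera images.
- pole: Loose hook pole, 0.22 to 0.35 kg, balanced at its grip. Origin: centre of the flat-sided black rubber grip (110 long, 22 wide, 30 mm high), where it is held. x along the pole to the hook end, z up. Square 14 mm tube from x=-175 (end weight, 20 mm square, to x=-125) to x=+250 mm, where a round 8 mm steel prong points down (-z), its tip 47 mm below the pole's axis. Starts level in the stand.
- pole_hook (a point): Middle of the prong's free length: 250 mm along +x and 27 mm below the pole's origin, axes as the pole's. The prong reaches 20 mm below and 20 mm above this point.
- stand: Fixed stand of the pole. Origin: centre of its underside on the table; x along the pole, to the hook end. Two black cradles (at x=-100 and +100 mm, 20 mm long) with U slots open upward: 22 mm wide, floor 68 mm above the table, walls straight to 90 mm, flared to about 104 mm. The resting pole's axis is 75 mm above the table. Base plate 260 x 70 x 8 mm.
- cabinet: Fixed half-width network cabinet, 240 deep (x) x 290 wide (y) x 340 mm high. Origin: centre of its underside on the table; its front faces its own -x, z up. The flap closes the upper half of its front, where two fans sit; below are two rows of sockets.
- flap (a joint): Angle (rad) of the bottom-hung louvred flap: 0 = fully shut, upright; grows as its top tips out towards the cabinet's -x; starts 0.6 to 0.9, stop at 1.0. The stiff hinge stays where left; 2 to 4 N at the eye moves it. From about 0.12 a sprung catch resists: it takes some 8 to 14 N inward at the eye until it gives at about 0.05, then pulls the flap to 0 and keeps it there.
- flap_eye (a point): Centre of the steel ring eye on the flap's outer face near its top edge: 128 mm up the flap from the hinge line, 32 mm out from it. Axes are the flap's (flap shut: the cabinet's): z is the ring's axis, -x points out. Hole 28 mm across, bar 6 mm. With the flap open the axis leans out with it; a prong enters from the top side, best with the pole's hook end raised to tilt the prong likewise.
- flap_hinge (a point): Middle of the flap's hinge line (it runs along the cabinet's y), 165 mm above the table in the cabinet's front plane; axes as the flap. Flap panel 250 wide, 150 mm high, outer face 8 mm out from this line.
- mini_switch: Bystander, to be left alone: small metal network switch box, 100 x 160 x 28 mm; origin under its centre.
- tester: Bystander, to be left alone: hand-held tester, 130 x 60 x 30 mm; origin under its centre.
- screwdriver: Bystander, to be left alone: screwdriver, 190 mm long, lying.
- tape_roll: Bystander, to be left alone: roll of tape lying flat, 90 mm across, 19 mm high; origin under its centre.
- mug: Bystander, to be left alone: mug, 90 mm high; origin under its centre.
- screw_tray: Bystander, to be left alone: open screw tray, 120 x 90 x 30 mm; origin under its centre.
- blank_panel: Bystander, to be left alone: blank rack panel lying flat, 250 x 44 x 10 mm; origin under its centre.

How it is judged:
By the outcome, as a careful person would: the job done as asked, in the order asked, and still so for the second after the job is handed in, with the robot touching nothing.
It also fails if it takes over 61 s, if anything falls off the work surface, if the arm or the gripper's body presses on something with over 40 N, if the wrist force passes 120 N, or if a joint passes its speed limit or range.

## Working session

There is one attempt and no reset: what is moved stays moved. The work goes in short steps, Python scripts to look and compute and a shell command to move; the robot and the scene stay as the last step left them, time stands still between calls to the robot, and variables do not carry over. Pictures are saved under pics/ and viewed, and the job is handed in when it is done.

```bash
ls; mkdir -p pics; python3 - <<'E'
from rig import telemetry, imaging
import cv2, numpy as np
print(telemetry.sense())
for n in ["side","top"]:
    c=imaging.capture(n)
    np.savez(f"{n}0.npz",**c)
    cv2.imwrite(f"pics/{n}0.png",cv2.resize(c["frame"][:,:,::-1],(800,600),interpolation=cv2.INTER_CUBIC))
    print(n,c["fx"],c["cx"],c["cy"],c["rvec"],c["tvec"])
E
```

```text
pics
{'time_s': 0.0, 'joints': array([-1.41543176e+00,  3.13467742e-01,  1.49846484e+00,  2.35643691e-05,
        1.33098810e+00, -2.23422322e-01]), 'dq': array([-0.00085634, -0.00036704, -0.00101466,  0.00052119,  0.00012337,
        0.00066396]), 'tau': array([ 1.08610355e-03, -4.12255955e+01, -2.59737754e+01, -3.12392706e-05,
        4.18748052e-03,  4.14469559e-05]), 'eef_pos': array([ 194.08333756, -487.52525963,  230.71554638]), 'ee_rot': array([ 0.58553831, -0.58484103,  0.39724386, -0.39661464]), 'force': array([-0.46106615,  0.02286674, -0.38413258]), 'wrist_torque': array([-0.00040371,  0.05546725, -0.02144817]), 'grip_width': 0.9971333458783106}
side 384.63078664655893 257.84425289760264 186.52323831247372 [ 2.32809325 -0.5151955   0.20850055] [-533.93276829  241.70992435 1419.63787374]
top 429.00589323656146 258.43233955784075 197.1780354512307 [ 2.12980214 -2.13915921  0.17413693] [ -76.74975114  572.70268661 1563.38268582]
```

View pics/side0.png

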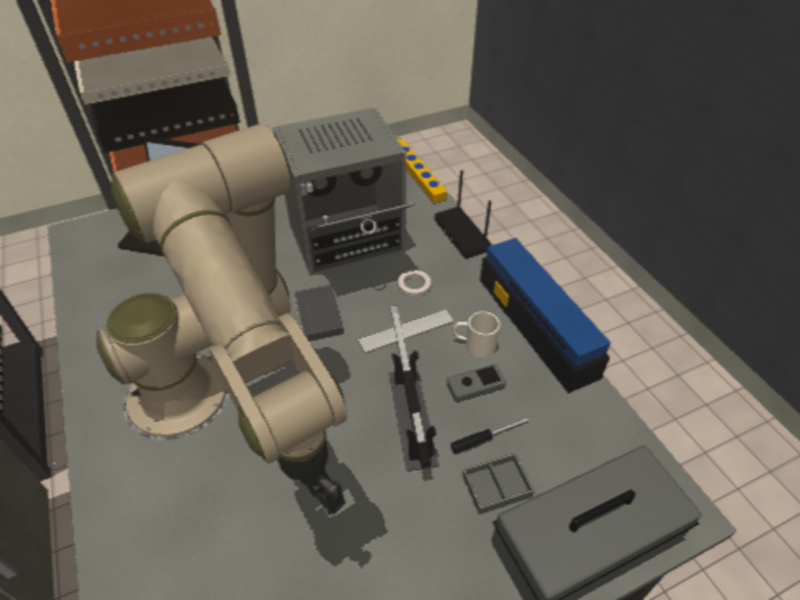

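View pics/top0.png

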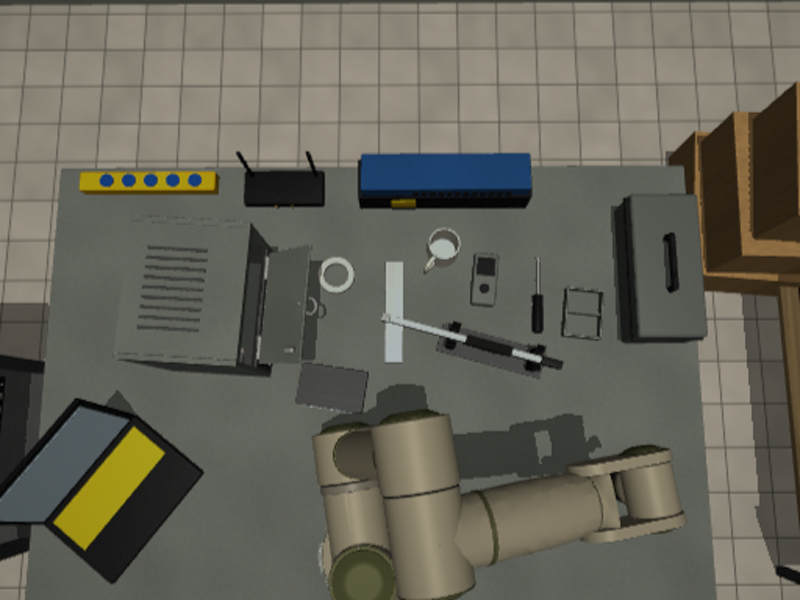

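The side view shows the cabinet at about (345,190), with the ring at (368,226), and the pole in its stand from (395,310) to (425,460). In the top view the pole runs from (385,317) at the prong to (560,363) at the end weight, and the eye is near (313,307). Next I'll enlarge these areas.

```bash
cat > h.py <<'E'
import numpy as np, cv2
from scipy.spatial.transform import Rotation as R
def load(f): return dict(np.load(f))
def Rt(c): return cv2.Rodrigues(np.asarray(c["rvec"],float))[0], np.asarray(c["tvec"],float).reshape(3)
def ray(c,u,v):
    r,t=Rt(c); o=-r.T@t; d=r.T@np.array([(u-c["cx"])/c["fx"],(v-c["cy"])/c["fy"],1.]); return o,d
def atz(c,u,v,z):
    o,d=ray(c,u,v); return o+d*(z-o[2])/d[2]
def dep(c,u,v):
    o,d=ray(c,u,v); return o+d*c["z_map"][int(round(v)),int(round(u))]
def proj(c,p):
    r,t=Rt(c); q=np.atleast_2d(p)@r.T+t; return np.c_[q[:,0]/q[:,2]*c["fx"]+c["cx"],q[:,1]/q[:,2]*c["fy"]+c["cy"]]
def cloud(c):
    r,t=Rt(c); v,u=np.mgrid[0:384,0:512]; z=c["z_map"]
    q=np.stack([(u-c["cx"])/c["fx"]*z,(v-c["cy"])/c["fy"]*z,z],-1); return (q-t)@r
def crop(c,u0,v0,u1,v1,s,f):
    im=c["frame"][v0:v1,u0:u1,::-1]; cv2.imwrite(f,cv2.resize(im,None,fx=s,fy=s,interpolation=cv2.INTER_CUBIC))
E
python3 - <<'E'
from h import *
t=load("top0.npz");s=load("side0.npz")
crop(t,235,190,370,250,6-0.1,"pics/t_pole.png")
crop(t,140,130,240,240,5,"pics/t_flap.png")
crop(s,170,60,270,180,5,"pics/s_flap.png")
crop(s,225,185,300,310,4.7,"pics/s_pole.png")
E
```

```text
(no output)
```

View pics/t_pole.png

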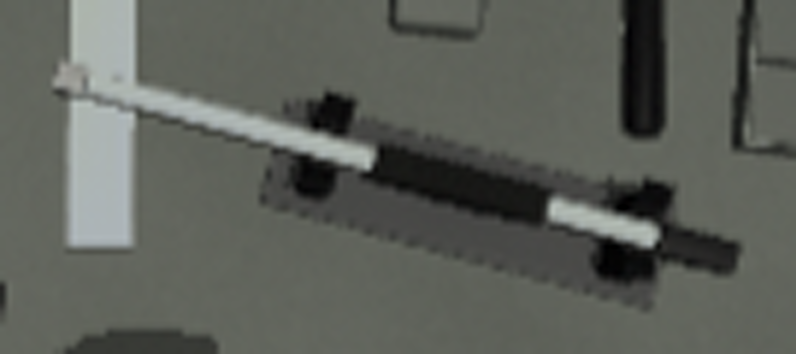

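View pics/t_flap.png

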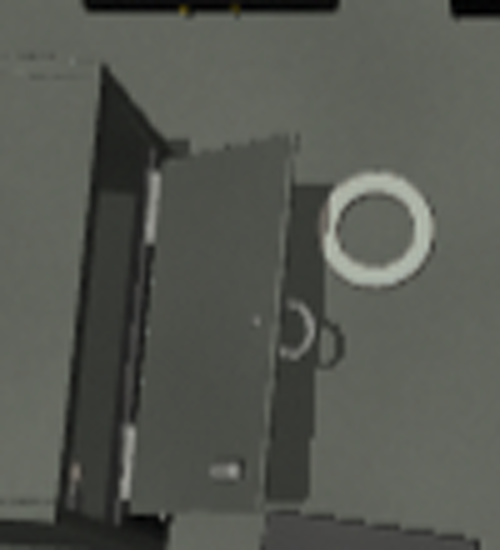

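View pics/s_flap.png

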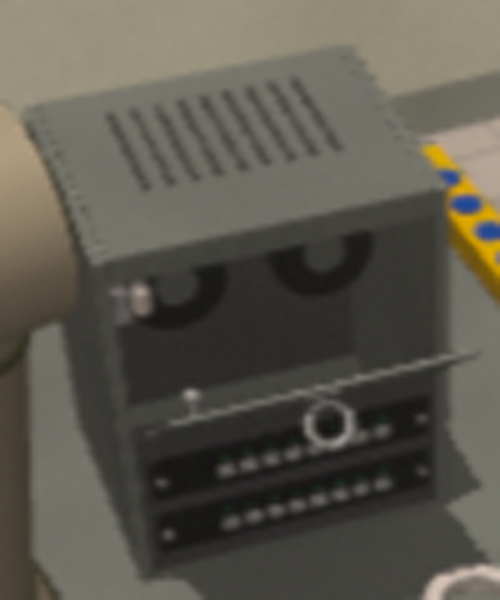

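View pics/s_pole.png

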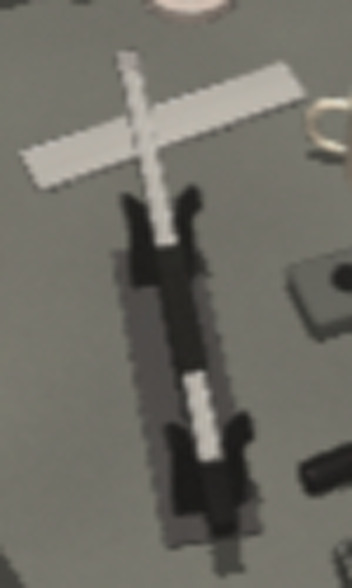

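```bash
python3 - <<'E'
from h import *
np.set_printoptions(precision=1,suppress=True)
t=load("top0.npz");s=load("side0.npz")
P=lambda x,y:(x/5.9+235,y/5.9+190)
for n,(x,y),z in [("prong end",(57,78),82),("grip+55",(375,158),86),("grip-55",(548,208),86),("wt-125",(660,238),84),("wt-175",(738,258),84)]:
    print(n,atz(t,*P(x,y),z))
S=lambda x,y:(x/4.7+225,y/4.7+185)
for n,(x,y),z in [("prong end",(127,55),82),("grip+55",(168,244),86),("grip-55",(193,371),86),("wt-125",(209,458),84)]:
    print("side",n,atz(s,*S(x,y),z))
print("base corners",[atz(t,*P(*p),8)[:2] for p in [(280,98),(262,203),(652,307)]])
Q=lambda x,y:(x/5+140,y/5+130)
print("cab front top",[atz(t,*Q(*p),340) for p in [(103,65),(60,515)]])
SQ=lambda x,y:(x/5+170,y/5+60)
print("cab front top side",[atz(s,*SQ(*p),340) for p in [(92,265),(447,190)]])
# flap plane from top depth
C=cloud(t)
us,vs=[],[]
pts=[]
for x in range(165,270,5):
    for y in range(180,450,5):
        u,v=Q(x,y); p=C[int(round(v)),int(round(u))]; pts.append(p)
pts=np.array(pts); m=pts.mean(0)
for k in range(3):
    m=pts.mean(0); w=np.linalg.svd(pts-m)[2][2]; e=(pts-m)@w; pts=pts[abs(e)<max(2.,2*np.std(e))]
print("flap plane",m,w*1.0, e.std(),len(pts)); print(np.round(w,3))
print("flap top edge depth",[dep(t,*Q(*p)) for p in [(280,160),(272,300),(262,490),(160,200),(140,480)]])
for p in [(312,320),(310,338),(300,303),(293,357)]: print("ring top dep",dep(t,*Q(*p)))
for p in [(308,440),(352,420),(330,402),(328,446)]: print("ring side dep",dep(s,*SQ(*p)))
E
```

```text
prong end [544.4 -28.8  82. ]
grip+55 [ 493.  -224.9   86. ]
grip-55 [ 461.7 -330.4   86. ]
wt-125 [ 443.1 -398.8   84. ]
wt-175 [ 430.6 -446.1   84. ]
side prong end [548.6 -32.9  82. ]
side grip+55 [ 495.5 -224.9   86. ]
side grip-55 [ 464.1 -333.    86. ]
side wt-125 [ 444.5 -399.    84. ]
base corners [array([ 541.8, -171.1]), array([ 473.5, -158.6]), array([ 405.5, -407.6])]
cab front top [array([697. , 225.7, 340. ]), array([415.4, 242.4, 340. ])]
cab front top side [array([412.6, 240.7, 340. ]), array([697.7, 219.3, 340. ])]
flap plane [560.9 173.2 222.1] [-0.  -0.7 -0.7] 1.581979851467255 1044
[-0.  -0.7 -0.7]
flap top edge depth [array([656.1, 126.1, 257.8]), array([561.6, 129.1, 260.3]), array([437.2, 132.6, 262.8]), array([649.5, 222.6, 171.4]), array([452.9, 230.2, 173.4])]
ring top dep [555.5 108.4 218.5]
ring top dep [543.6 109.8 216.6]
ring top dep [565.8 115.6 226.1]
ring top dep [529.5 119.8 224.5]
ring side dep [530.8 115.9 221.9]
ring side dep [569.  118.3 226.7]
ring side dep [554.8 126.9 243.2]
ring side dep [545.1 110.7 214.7]
```

```bash
cat >> h.py <<'E'
def state():
    from rig import telemetry
    s=telemetry.sense(); q=s["ee_rot"]; return s,np.array(s["eef_pos"]),R.from_quat([q[1],q[2],q[3],q[0]])
def go(p,Rt_):
    s,p0,R0=state(); d=R0.inv().apply(np.asarray(p)-p0)/10; tw=(R0.inv()*Rt_).as_rotvec(); return np.round(d,2),np.round(tw,3)
# pole pose -> tool pose. pole axes: x along, z up. flip: tool x = +-pole y ; tool y = -pole z
def poleR(yaw,pitch): return R.from_euler("ZY",[yaw,-pitch])   # pitch>0 raises hook
def toolR(Rp,flip=1,lean=0.): # columns tool x,y,z in pole axes; lean = rotation about pole y of the tool
    M=np.array([[0,flip,0],[0,0,-1],[-flip,0,0]],float).T
    return Rp*R.from_euler("Y",lean)*R.from_matrix(M)
E
python3 - <<'E'
from h import *
np.set_printoptions(precision=3,suppress=True)
t=load("top0.npz");s_=load("side0.npz")
s,p,r=state(); print(p,r.as_matrix())
for f in (1,-1): print(f, go([478.5,-278,120],toolR(poleR(1.304,0),f)))
# flap fit
Q=lambda x,y:(x/5+140,y/5+130)
C=cloud(t); pts=[]
for x in range(175,260,4):
    for y in range(190,450,4):
        u,v=Q(x,y); pts.append(C[int(round(v)),int(round(u))])
pts=np.array(pts)
for k in range(4):
    m=pts.mean(0); w=np.linalg.svd(pts-m)[2][2]; e=(pts-m)@w; pts=pts[abs(e)<2.5*e.std()+.1]
if w[2]<0:w=-w
print("plane",m,w,"theta",np.arctan2(w[2],np.hypot(w[0],w[1])),"yaw",np.arctan2(w[1],w[0]),e.std())
# cabinet top & front
out=np.array([-.067,-.998,0])
H=np.array([555.5,232,165.])
for th in (.8,.85,.9):
    up=out*np.sin(th)+[0,0,np.cos(th)]; n=out*np.cos(th)-np.array([0,0,np.sin(th)])
    print(th,H+128*up+32*n, "proj top",(proj(t,H+128*up+32*n)-[140,130])*5,"side",(proj(s_,H+128*up+32*n)-[170,60])*5)
# other objects
for n,(u,v) in dict(mug=(443,245),tester=(485,278),switch=(333,388),tape=(337,275),tray=(583,313)).items(): print(n,dep(t,u*.64,v*.64))
E
```

```text
[ 194.106 -487.564  230.801] [[ 0.37  -0.     0.929]
 [-0.929  0.001  0.37 ]
 [-0.001 -1.     0.   ]]
1 (array([-8.94, 11.1 , 34.17]), array([ 0.001,  2.216, -0.001]))
-1 (array([-8.94, 11.1 , 34.17]), array([-0.001, -0.925, -0.001]))
plane [557.042 171.479 224.007] [0.045 0.684 0.728] theta 0.8149671449037259 yaw 1.5055205778407068 1.6582516651243568
0.8 [547.854 118.112 231.223] proj top [[294.637 328.173]] side [[326.756 423.012]]
0.85 [547.642 114.951 225.437] proj top [[300.575 329.919]] side [[328.386 431.238]]
0.9 [547.449 112.083 219.5  ] proj top [[306.06  331.661]] side [[329.897 439.361]]
mug [ 739.35  -178.108    4.339]
tester [ 649.307 -278.393   28.257]
switch [383.002  90.171  30.574]
tape [663.656  86.665   4.714]
tray [ 562.167 -515.301   23.663]
```

```bash
python3 -m handwheel '[{"delta_pos":[-0.9,0.5,3.4],"twist":[0,-0.1,0],"jaw":1},{"delta_pos":[-1.8,1.5,6.8],"twist":[0,-0.2,0],"jaw":1},{"delta_pos":[-2.7,2.5,10.2],"twist":[0,-0.3,0],"jaw":1},{"delta_pos":[-3.6,3.5,13.6],"twist":[0,-0.4,0],"jaw":1},{"delta_pos":[-4.5,4.5,17],"twist":[0,-0.5,0],"jaw":1},{"delta_pos":[-5.4,5.5,20.5],"twist":[0,-0.6,0],"jaw":1},{"delta_pos":[-6.3,6.5,24],"twist":[0,-0.7,0],"jaw":1},{"delta_pos":[-7.2,7.7,27.5],"twist":[0,-0.8,0],"jaw":1},{"delta_pos":[-8.1,9,31],"twist":[0,-0.88,0],"jaw":1},{"delta_pos":[-8.94,10.1,34.17],"twist":[0,-0.925,0],"jaw":1}]' 40
python3 - <<'E'
from h import *
from rig import imaging
print(go([478.5,-278.3,56],toolR(poleR(1.304,0),-1)))
c=imaging.capture("top");np.savez("t1.npz",**c);crop(c,225,180,375,260,5.3,"pics/t1.png")
c=imaging.capture("side");np.savez("s1.npz",**c);crop(c,215,180,305,310,4.6,"pics/s1.png")
E
```

```text
time_s: 0.93
eef_pos: [479.8, -276.6, 129.2]
ee_rot: [0.701, -0.701, 0.093, -0.092]
force: [-0.4, -0.1, 0.2]
grip_width: 1.001
(array([-0.08,  7.32, -0.2 ]), array([-0.001,  0.004, -0.001]))
```

View pics/s1.png

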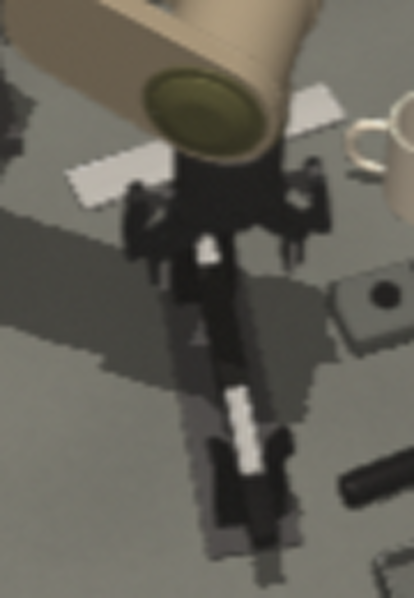

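View pics/t1.png

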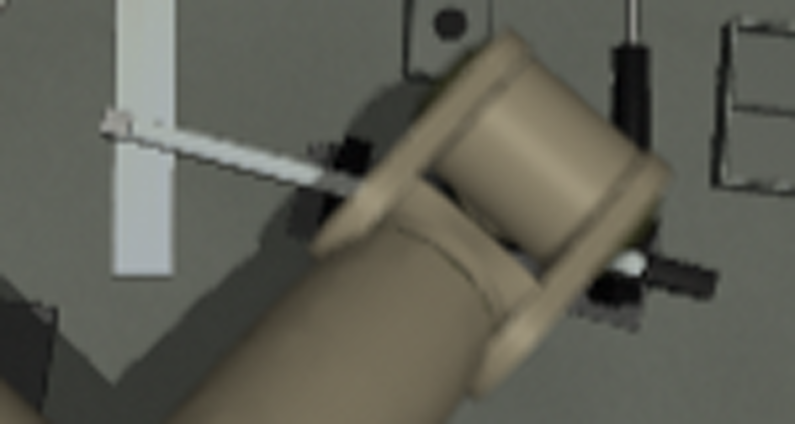

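The open fingers straddle the grip: in the side crop they stand at (150,240) and (290,235), on either side of the pole at (215,290). Next I go down.

```bash
python3 -m handwheel '[{"delta_pos":[0,1,-0.1],"twist":[0,0,0],"jaw":1},{"delta_pos":[-0.05,2.2,-0.2],"twist":[0,0.004,0],"jaw":1},{"delta_pos":[-0.08,3.4,-0.2],"twist":[0,0.004,0],"jaw":1},{"delta_pos":[-0.08,4.6,-0.2],"twist":[0,0.004,0],"jaw":0.9},{"delta_pos":[-0.08,5.6,-0.2],"twist":[0,0.004,0],"jaw":0.8},{"delta_pos":[-0.08,6.4,-0.2],"twist":[0,0.004,0],"jaw":0.7},{"delta_pos":[-0.08,7,-0.2],"twist":[0,0.004,0],"jaw":0.6},{"delta_pos":[-0.08,7.3,-0.2],"twist":[0,0.004,0],"jaw":0.5},{"delta_pos":[-0.08,7.3,-0.2],"twist":[0,0.004,0],"jaw":0.5},{"delta_pos":[-0.08,7.3,-0.2],"twist":[0,0.004,0],"jaw":0.5}]' 40
python3 - <<'E'
from h import *
print(go([478.5,-278.3,56],toolR(poleR(1.304,0),-1)))
from rig import imaging
c=imaging.capture("side");np.savez("s2.npz",**c);crop(c,215,180,305,310,4.6,"pics/s2.png")
E
```

```text
time_s: 1.87
eef_pos: [477.4, -280.3, 57.6]
ee_rot: [-0.701, 0.701, -0.095, 0.096]
force: [-0.1, 0.4, 0.1]
grip_width: 0.501
(array([0.06, 0.16, 0.22]), array([ 0.   , -0.004,  0.   ]))
```

View pics/s2.png

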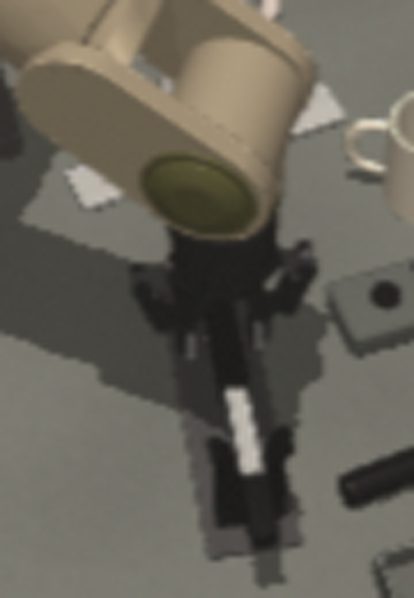

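The fingers are around the grip at crop (190..265,335), with the pole centred between them. Now I close.

```bash
python3 -m handwheel '[{"delta_pos":[0,0.1,0.1],"twist":[0,0,0],"jaw":0.4},{"delta_pos":[0,0.1,0.2],"twist":[0,0,0],"jaw":0.3},{"delta_pos":[0,0.1,0.2],"twist":[0,0,0],"jaw":0.2},{"delta_pos":[0,0.1,0.2],"twist":[0,0,0],"jaw":0.1},{"delta_pos":[0,0.1,0.2],"twist":[0,0,0],"jaw":0},{"delta_pos":[0,0.1,0.2],"twist":[0,0,0],"jaw":0},{"delta_pos":[0,0.1,0.2],"twist":[0,0,0],"jaw":0},{"delta_pos":[0,0.1,0.2],"twist":[0,0,0],"jaw":0},{"delta_pos":[0,0.1,0.2],"twist":[0,0,0],"jaw":0},{"delta_pos":[0,0.1,0.2],"twist":[0,0,0],"jaw":0}]' 100
python3 - <<'E'
from h import *
s,p,r=state();print(p,r.as_matrix().round(3),s["joints"],s["force"],s["grip_width"])
E
```

```text
time_s: 2.75
eef_pos: [478.1, -278.1, 56.8]
ee_rot: [-0.701, 0.701, -0.095, 0.096]
force: [0.0, 2.7, 6.0]
grip_width: 0.239
[ 478.08459676 -278.06339111   56.81173008] [[ 0.964  0.001  0.268]
 [-0.268 -0.     0.964]
 [ 0.001 -1.     0.   ]] [-7.38818612e-01  5.68885283e-01  1.60954540e+00  4.14869907e-04
  9.62500354e-01 -4.68152069e-01] [0.03837244 2.72191389 6.03014639] 0.23889612591584417
```

```bash
python3 -m handwheel '[{"delta_pos":[0,-0.4,0],"twist":[0,0,0],"jaw":0},{"delta_pos":[0,-1.2,0],"twist":[0,0,0],"jaw":0},{"delta_pos":[0,-2.2,0],"twist":[0,0,0],"jaw":0},{"delta_pos":[0,-3.4,0],"twist":[0,0,0],"jaw":0},{"delta_pos":[0,-4.8,0],"twist":[0,0,0],"jaw":0},{"delta_pos":[0,-6.4,0],"twist":[0,0,0],"jaw":0},{"delta_pos":[0,-8.2,0],"twist":[0,0,0],"jaw":0},{"delta_pos":[0,-10,0],"twist":[0,0,0],"jaw":0},{"delta_pos":[0,-11.6,0],"twist":[0,0,0],"jaw":0},{"delta_pos":[0,-12.5,0],"twist":[0,0,0],"jaw":0}]'
cat >> h.py <<'E'
OFF=np.array([0,0,-18.2])  # TCP in pole frame
HK=np.array([250,0,-27.])
def tool_for_hook(hook,yaw,pitch):
    Rp=poleR(yaw,pitch); o=np.asarray(hook)-Rp.apply(HK); return o+Rp.apply(OFF),toolR(Rp,-1),o
def hook_now():
    s,p,r=state(); M=toolR(R.identity(),-1); Rp=r*M.inv(); o=p-Rp.apply(OFF); return o+Rp.apply(HK),o,Rp
OUT=np.array([-.067,-.998,0]);H=np.array([555.5,232,165.])
def eye(th):
    up=OUT*np.sin(th)+[0,0,np.cos(th)]; n=OUT*np.cos(th)-np.array([0,0,np.sin(th)]); return H+128*up+32*n
E
python3 - <<'E'
from h import *
np.set_printoptions(precision=1,suppress=True)
s,p,r=state();print(p,s["force"],s["wrist_torque"])
for yaw,a in [(1.304,.45),(1.4,.45),(1.35,.4)]:
    E=eye(.81);Rp=poleR(yaw,a);T,RT,o=tool_for_hook(E+Rp.apply([0,0,50]),yaw,a);T2,_,o2=tool_for_hook(E,yaw,a)
    print(yaw,a,"pre",T,o,"go",go(T,RT),"ins",T2,o2,"tail",o2+Rp.apply([-175,0,-10]))
    cr=np.array([505,-182.]);d=Rp.apply([1,0,0])
    k=(cr-o2[:2])@d[:2]/(d[:2]@d[:2]); pt=o2+k*d; print(" near cradle",k,pt, np.linalg.norm(pt[:2]-cr))
from rig import imaging
for n in("top","side"):
    c=imaging.capture(n);np.savez(n[0]+"3.npz",**c);cv2.imwrite(f"pics/{n[0]}3.png",cv2.resize(c["frame"][:,:,::-1],(800,600)))
E
```

```text
time_s: 3.58
eef_pos: [478.1, -278.5, 183.9]
ee_rot: [-0.7, 0.701, -0.095, 0.096]
force: [-0.0, -0.8, -3.6]
grip_width: 0.242
[ 478.1 -278.5  183.9] [-0.  -0.8 -3.6] [-0. -0.  0.]
1.304 0.45 pre [ 481.7 -124.4  174.3] [ 479.6 -132.   190.7] go (array([-3.8,  0.9, 14.9]), array([ 0.5, -0. ,  0. ])) ins [ 487.5 -103.4  129.3] [ 485.4 -111.   145.6] tail [ 445.  -258.8   60.5]
 near cradle -70.2905745060237 [ 468.7 -172.1  115.1] 37.653916320725564
1.4 0.45 pre [ 505.2 -129.6  174.3] [ 503.9 -137.4  190.7] go (array([-1.4,  0.9, 15.1]), array([ 0.5, -0.1,  0. ])) ins [ 508.9 -108.2  129.3] [ 507.6 -116.   145.6] tail [ 481.5 -267.    60.5]
 near cradle -72.76401518470132 [ 496.4 -180.5  114. ] 8.71049488039188
1.35 0.4 pre [ 492.4 -129.6  186.9] [ 490.8 -136.5  203.6] go (array([-2.6, -0.3, 14.7]), array([ 0.4, -0. ,  0. ])) ins [ 496.6 -110.6  140.8] [ 495.1 -117.5  157.6] tail [ 460.6 -271.    80.2]
 near cradle -65.99260389927902 [ 481.8 -176.8  131.9] 23.812109899414335
```

View pics/s3.png

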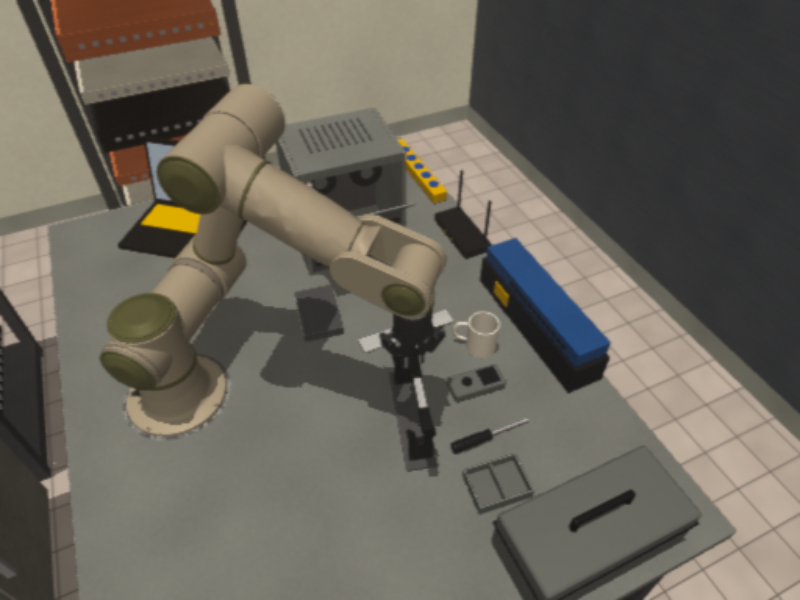

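The pole is lifted cleanly, level in the gripper at (410,340). The cabinet is clear ahead.

```bash
python3 - <<'E'
from h import *
E=eye(.81);Rp=poleR(1.304,.45);T,RT,o=tool_for_hook(E+Rp.apply([0,0,55]),1.304,.45);print(go(T,RT))
E
```

```text
(array([-3.79,  0.39, 14.74]), array([ 0.451, -0.004,  0.004]))
```

```bash
python3 -m handwheel '[{"delta_pos":[-0.3,0,1.0],"twist":[0.05,0,0],"jaw":0},{"delta_pos":[-0.7,0,2.6],"twist":[0.1,0,0],"jaw":0},{"delta_pos":[-1.1,0,4.4],"twist":[0.16,0,0],"jaw":0},{"delta_pos":[-1.6,0.1,6.2],"twist":[0.22,0,0],"jaw":0},{"delta_pos":[-2.1,0.1,8.2],"twist":[0.28,0,0],"jaw":0},{"delta_pos":[-2.6,0.2,10.2],"twist":[0.34,0,0],"jaw":0},{"delta_pos":[-3.1,0.3,12],"twist":[0.39,0,0],"jaw":0},{"delta_pos":[-3.5,0.4,13.4],"twist":[0.43,0,0],"jaw":0},{"delta_pos":[-3.8,0.4,14.5],"twist":[0.45,0,0],"jaw":0},{"delta_pos":[-3.8,0.4,14.7],"twist":[0.45,0,0],"jaw":0}]'
python3 - <<'E'
from h import *
np.set_printoptions(precision=2,suppress=True)
E=eye(.81);Rp=poleR(1.304,.45);T,RT,o=tool_for_hook(E,1.304,.45);print(go(T,RT))
h,o,r=hook_now();print(h,o,state()[0]["joints"])
from rig import imaging
c=imaging.capture("top");np.savez("t4.npz",**c);crop(c,140,140,290,250,5.3,"pics/t4.png");print(proj(c,h),(proj(c,h)-[140,140])*5.3, "eye",(proj(c,E)-[140,140])*5.3)
c=imaging.capture("side");np.savez("s4.npz",**c);crop(c,170,60,290,180,5,"pics/s4.png");print((proj(c,h)-[170,60])*5,(proj(c,E)-[170,60])*5)
E
```

```text
time_s: 4.52
eef_pos: [479.9, -125.2, 176.4]
ee_rot: [0.84, -0.526, 0.073, -0.114]
force: [0.6, 0.4, -3.1]
grip_width: 0.24
(array([0.15, 5.25, 0.01]), array([-0., -0., -0.]))
[541.31  95.28 277.53] [ 477.84 -132.81  192.82] [-0.71  0.35  1.66  0.42  1.35 -0.58]
[[203.99 195.19]] [[339.13 292.52]] eye [[313.61 295.23]]
[[327.86 395.4 ]] [[327.09 424.66]]
```

View pics/t4.png

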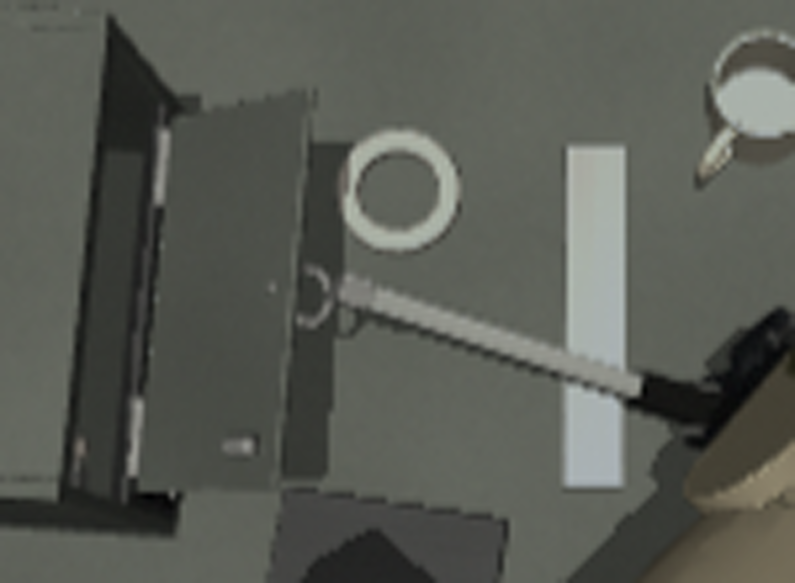

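View pics/s4.png

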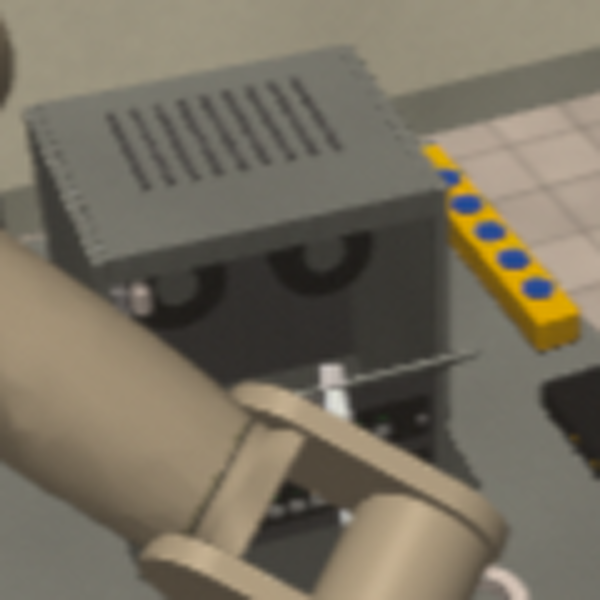

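In the top crop the pole tip is at (345,290) and the visible half of the ring is centred near (311,297). I'll check the held hook against the model before inserting.

```bash
python3 - <<'E'
from h import *
np.set_printoptions(precision=1,suppress=True)
h,o,Rp=hook_now()
t=load("t4.npz");s=load("s4.npz")
for n,q in [("tube end top",[250,0,7]),("tip+4",[254,0,7]),("grip+55",[55,0,7])]:
    P=o+Rp.apply(q); print(n,P,(proj(t,P)-[140,140])*5.3,(proj(s,P)-[170,60])*5)
for x,y in [(345,290),(360,294),(500,338),(636,385)]: print(dep(t,x/5.3+140,y/5.3+140))
for x,y in [(332,368),(331,376)]: print("s",dep(s,x/5+170,y/5+60))
E
```

```text
tube end top [537.8  80.1 308.2] [[358.  289.4]] [[329.7 375.7]]
tip+4 [538.8  83.6 310. ] [[351.8 287.4]] [[329.  370.8]]
grip+55 [490.9 -89.2 223.6] [[643.4 385.2]] [[366.1 626.4]]
[536.5  87.  314.3]
[535.   78.8 308.8]
[514.7  -1.8 266.3]
[490.5 -84.5 227.2]
s [540.7  82.2 312.9]
s [537.9  77.6 309.7]
```

```bash
python3 -m handwheel '[{"delta_pos":[0,0.3,0],"twist":[0,0,0],"jaw":0},{"delta_pos":[0.05,0.7,-0.1],"twist":[0,0,0],"jaw":0},{"delta_pos":[0.1,1.1,-0.2],"twist":[0,0,0],"jaw":0},{"delta_pos":[0.15,1.5,-0.2],"twist":[0,0,0],"jaw":0},{"delta_pos":[0.15,2,-0.2],"twist":[0,0,0],"jaw":0},{"delta_pos":[0.15,2.5,-0.2],"twist":[0,0,0],"jaw":0},{"delta_pos":[0.15,3,-0.2],"twist":[0,0,0],"jaw":0},{"delta_pos":[0.15,3.4,-0.2],"twist":[0,0,0],"jaw":0},{"delta_pos":[0.15,3.6,-0.2],"twist":[0,0,0],"jaw":0},{"delta_pos":[0.15,3.6,-0.2],"twist":[0,0,0],"jaw":0}]'
python3 - <<'E'
from h import *
np.set_printoptions(precision=2,suppress=True)
E=eye(.81);T,RT,o=tool_for_hook(E,1.304,.45);print(go(T,RT))
from rig import imaging
c=imaging.capture("top");np.savez("t5.npz",**c);crop(c,170,160,250,220,9,"pics/t5.png");print((proj(c,E)-[170,160])*9)
c=imaging.capture("side");np.savez("s5.npz",**c);crop(c,200,110,270,170,9,"pics/s5.png");print((proj(c,E)-[200,110])*9)
E
```

```text
time_s: 5.45
eef_pos: [485.6, -113.1, 143.6]
ee_rot: [0.839, -0.526, 0.072, -0.114]
force: [-0.3, -0.1, -3.4]
grip_width: 0.241
(array([-0.08,  1.72,  0.26]), array([-0., -0.,  0.]))
[[262.55 321.34]]
[[318.76 314.4 ]]
```

View pics/t5.png

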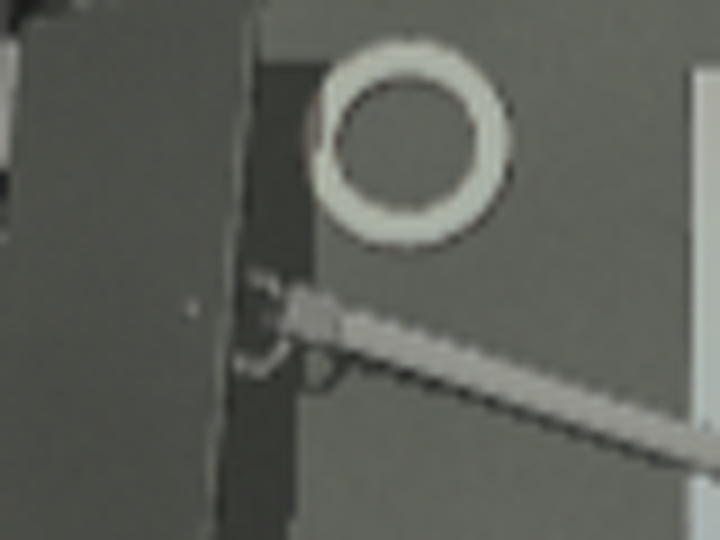

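View pics/s5.png

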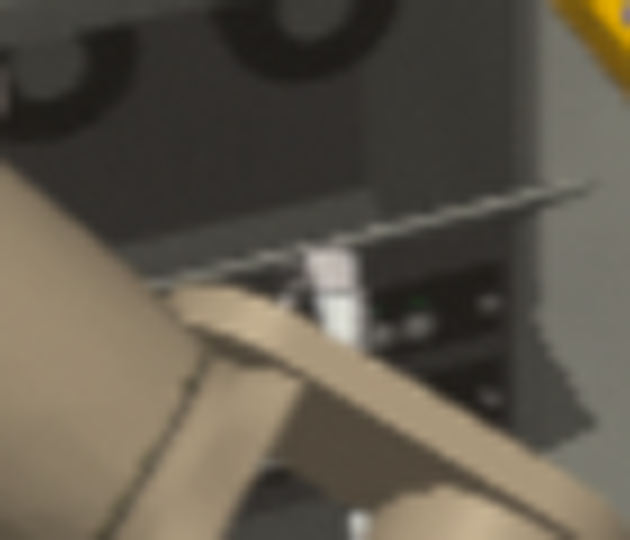

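The prong tip is entering the ring in the top crop: the tube end is at (290–335,315) and the ring is centred near (258,323). There is no contact force, so I keep going in.

```bash
python3 -m handwheel '[{"delta_pos":[-0.05,0.2,0],"twist":[0,0,0],"jaw":0},{"delta_pos":[-0.1,0.4,0.1],"twist":[0,0,0],"jaw":0},{"delta_pos":[-0.15,0.7,0.1],"twist":[0,0,0],"jaw":0},{"delta_pos":[-0.15,1,0.1],"twist":[0,0,0],"jaw":0},{"delta_pos":[-0.15,1.3,0.1],"twist":[0,0,0],"jaw":0},{"delta_pos":[-0.15,1.6,0.1],"twist":[0,0,0],"jaw":0},{"delta_pos":[-0.15,1.9,0.1],"twist":[0,0,0],"jaw":0},{"delta_pos":[-0.15,2.1,0.1],"twist":[0,0,0],"jaw":0},{"delta_pos":[-0.15,2.1,0.1],"twist":[0,0,0],"jaw":0},{"delta_pos":[-0.15,2.1,0.1],"twist":[0,0,0],"jaw":0}]'
python3 - <<'E'
from h import *
np.set_printoptions(precision=2,suppress=True)
E=eye(.81);h,o,Rp=hook_now();print(E,h,Rp.inv().apply(h-E))
from rig import imaging
c=imaging.capture("top");np.savez("t6.npz",**c);crop(c,170,160,250,220,9,"pics/t6.png")
E
```

```text
time_s: 6.38
eef_pos: [486.9, -103.3, 125.5]
ee_rot: [0.839, -0.527, 0.072, -0.114]
force: [0.1, -0.3, -4.0]
grip_width: 0.244
[547.81 117.46 230.08] [548.22 117.27 226.32] [-1.7  -0.44 -3.35]
```

View pics/t6.png

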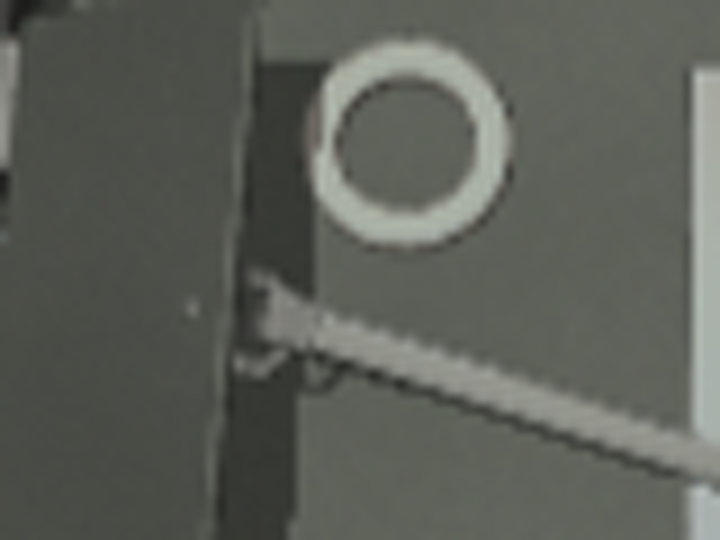

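The prong sits in the ring (top crop, tube end at (265–310,315)) and there is no side force. Now I work out the swing arc.

```bash
cat >> h.py <<'E'
INW=-OUT
def hook_t(th,push,lift=0):
    nin=INW*np.cos(th)+np.array([0,0,np.sin(th)]); up=OUT*np.sin(th)+np.array([0,0,np.cos(th)])
    return eye(th)+push*nin+lift*up
def plan(ths,push,pitch,yaw=1.304,lift=-3):
    for th,pu,a in zip(ths,push,pitch):
        T,RT,o=tool_for_hook(hook_t(th,pu,lift),yaw,a); d,tw=go(T,RT); print(round(th,2),d,tw)
E
python3 - <<'E'
from h import *
np.set_printoptions(precision=2,suppress=True)
ths=np.linspace(.81,.45,10); plan(ths,np.linspace(2,8,10),.45*(ths/.81))
E
```

```text
0.81 [-0.03 -0.12  0.46] [ 0. -0.  0.]
0.77 [-0.09 -0.98  0.97] [-0.02 -0.    0.  ]
0.73 [-0.16 -1.81  1.51] [-0.04 -0.    0.  ]
0.69 [-0.23 -2.62  2.07] [-0.07 -0.    0.  ]
0.65 [-0.3  -3.41  2.66] [-0.09 -0.    0.  ]
0.61 [-0.38 -4.17  3.26] [-0.11 -0.    0.  ]
0.57 [-0.46 -4.91  3.89] [-0.13 -0.    0.  ]
0.53 [-0.55 -5.62  4.53] [-0.15 -0.    0.  ]
0.49 [-0.64 -6.3   5.2 ] [-0.18 -0.    0.  ]
0.45 [-0.73 -6.96  5.87] [-0.2 -0.   0. ]
```

```bash
python3 -m handwheel '[{"delta_pos":[0,-0.1,0.45],"twist":[0,0,0],"jaw":0},{"delta_pos":[-0.1,-1,0.95],"twist":[-0.02,0,0],"jaw":0},{"delta_pos":[-0.15,-1.8,1.5],"twist":[-0.04,0,0],"jaw":0},{"delta_pos":[-0.25,-2.6,2.05],"twist":[-0.07,0,0],"jaw":0},{"delta_pos":[-0.3,-3.4,2.65],"twist":[-0.09,0,0],"jaw":0},{"delta_pos":[-0.4,-4.15,3.25],"twist":[-0.11,0,0],"jaw":0},{"delta_pos":[-0.45,-4.9,3.9],"twist":[-0.13,0,0],"jaw":0},{"delta_pos":[-0.55,-5.6,4.55],"twist":[-0.155,0,0],"jaw":0},{"delta_pos":[-0.65,-6.3,5.2],"twist":[-0.18,0,0],"jaw":0},{"delta_pos":[-0.75,-6.95,5.85],"twist":[-0.2,0,0],"jaw":0}]'
python3 - <<'E'
from h import *
np.set_printoptions(precision=2,suppress=True)
h,o,Rp=hook_now();print(h,eye(.45),state()[0]["force"],state()[0]["wrist_torque"])
from rig import imaging
c=imaging.capture("top");np.savez("t7.npz",**c);crop(c,140,140,260,230,6.6,"pics/t7.png");print((proj(c,h)-[140,140])*6.6)
c=imaging.capture("side");np.savez("s7.npz",**c);crop(c,170,60,290,160,6.6,"pics/s7.png")
E
```

```text
time_s: 7.27
eef_pos: [485.8, -79.8, 214.6]
ee_rot: [0.782, -0.609, 0.083, -0.107]
force: [-1.0, -3.0, -3.2]
grip_width: 0.241
[551.35 155.78 267.51] [549.84 147.68 266.34] [-0.96 -2.98 -3.19] [-0.51  0.08 -0.16]
[[302.07 348.13]]
```

View pics/t7.png

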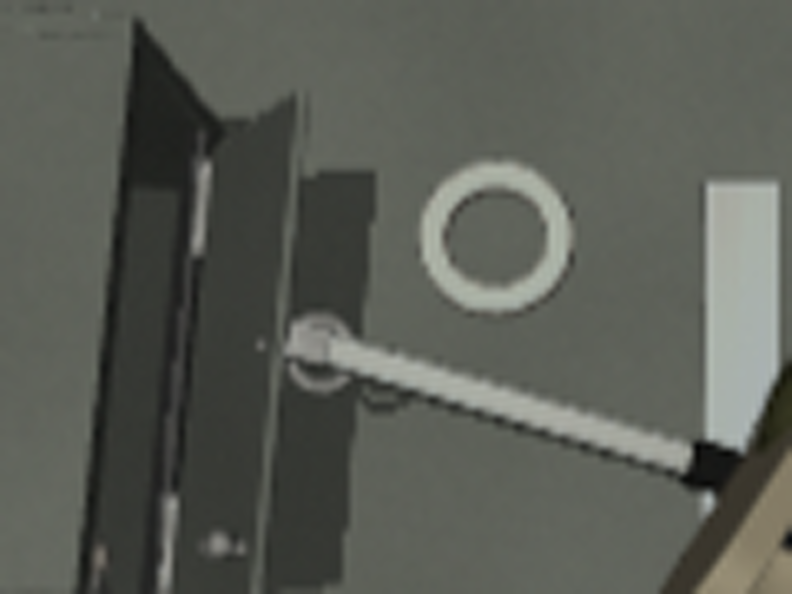

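View pics/s7.png

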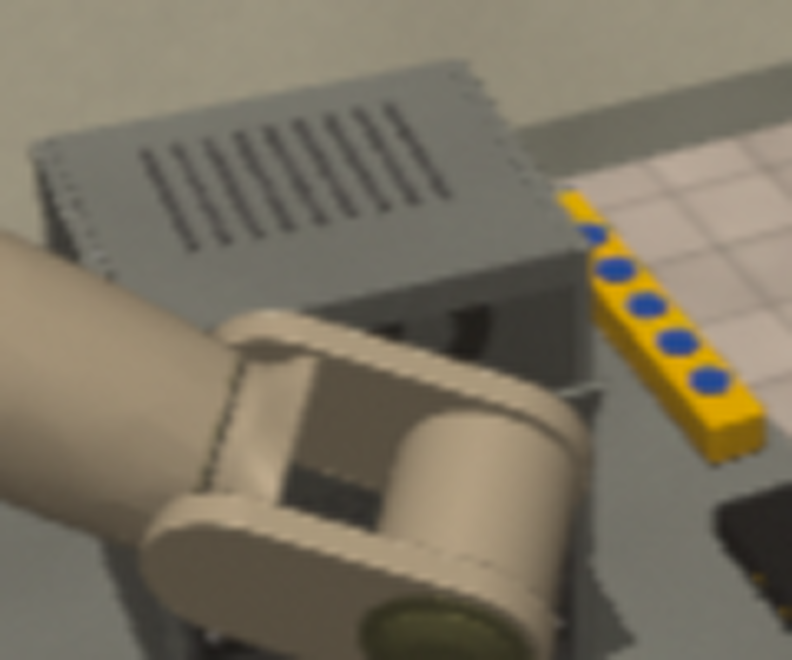

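The flap follows. In the top crop the ring is round the prong at (320,350) and the top edge is at (285,340), with about 3 N on the tool. I continue the arc.

```bash
python3 - <<'E'
from h import *
np.set_printoptions(precision=2,suppress=True)
ths=np.linspace(.42,.15,10); plan(ths,[8]*10,.45*(ths/.81))
E
```

```text
0.42 [-0.08 -0.43  0.29] [-0.02 -0.    0.  ]
0.39 [-0.14 -0.98  0.67] [-0.03 -0.    0.  ]
0.36 [-0.2  -1.52  1.06] [-0.05 -0.    0.  ]
0.33 [-0.27 -2.04  1.46] [-0.07 -0.    0.  ]
0.3 [-0.33 -2.56  1.87] [-0.08 -0.    0.  ]
0.27 [-0.4  -3.06  2.28] [-0.1 -0.   0. ]
0.24 [-0.47 -3.55  2.71] [-0.12 -0.    0.  ]
0.21 [-0.54 -4.02  3.15] [-0.13 -0.    0.  ]
0.18 [-0.6  -4.49  3.59] [-0.15 -0.    0.  ]
0.15 [-0.68 -4.94  4.04] [-0.17 -0.    0.  ]
```

```bash
python3 -m handwheel '[{"delta_pos":[-0.1,-0.45,0.3],"twist":[-0.015,0,0],"jaw":0},{"delta_pos":[-0.15,-1,0.65],"twist":[-0.03,0,0],"jaw":0},{"delta_pos":[-0.2,-1.5,1.05],"twist":[-0.05,0,0],"jaw":0},{"delta_pos":[-0.25,-2.05,1.45],"twist":[-0.07,0,0],"jaw":0},{"delta_pos":[-0.35,-2.55,1.85],"twist":[-0.085,0,0],"jaw":0},{"delta_pos":[-0.4,-3.05,2.3],"twist":[-0.1,0,0],"jaw":0},{"delta_pos":[-0.45,-3.55,2.7],"twist":[-0.12,0,0],"jaw":0},{"delta_pos":[-0.55,-4,3.15],"twist":[-0.135,0,0],"jaw":0},{"delta_pos":[-0.6,-4.5,3.6],"twist":[-0.15,0,0],"jaw":0},{"delta_pos":[-0.65,-4.95,4.0],"twist":[-0.165,0,0],"jaw":0}]'
python3 - <<'E'
from h import *
np.set_printoptions(precision=2,suppress=True)
h,o,Rp=hook_now();print(h,eye(.15),eye(0),Rp.as_euler("ZYX"),state()[0]["force"],state()[0]["joints"])
ths=np.linspace(.14,.02,10); plan(ths,[9]*10,.45*(ths/.81))
from rig import imaging
c=imaging.capture("top");np.savez("t8.npz",**c);crop(c,140,140,260,230,6.6,"pics/t8.png");print((proj(c,h)-[140,140])*6.6)
E
```

```text
time_s: 8.2
eef_pos: [486.5, -52.0, 271.9]
ee_rot: [0.729, -0.671, 0.091, -0.099]
force: [0.6, -1.8, -2.5]
grip_width: 0.242
[553.34 188.75 284.  ] [552.1  181.33 286.78] [553.36 200.06 293.  ] [ 1.3  -0.08  0.  ] [ 0.64 -1.77 -2.46] [-0.39  0.2   1.54  0.08  1.41 -0.13]
0.14 [-0.04 -0.27  0.3 ] [-0.01 -0.    0.  ]
0.13 [-0.07 -0.5   0.47] [-0.01 -0.    0.  ]
0.11 [-0.1  -0.72  0.65] [-0.02 -0.    0.  ]
0.1 [-0.13 -0.94  0.82] [-0.03 -0.    0.  ]
0.09 [-0.17 -1.16  0.99] [-0.04 -0.    0.  ]
0.07 [-0.2  -1.37  1.17] [-0.04 -0.    0.  ]
0.06 [-0.23 -1.58  1.35] [-0.05 -0.    0.  ]
0.05 [-0.27 -1.79  1.53] [-0.06 -0.    0.  ]
0.03 [-0.3  -2.    1.71] [-0.07 -0.    0.  ]
0.02 [-0.33 -2.21  1.9 ] [-0.07 -0.    0.  ]
[[228.51 338.47]]
```

View pics/t8.png

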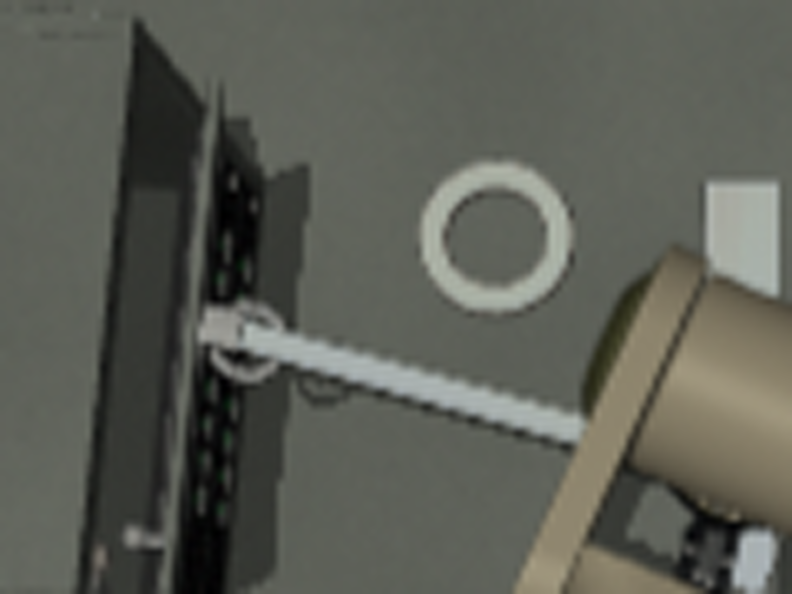

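```bash
python3 -m handwheel '[{"delta_pos":[-0.05,-0.25,0.2],"twist":[-0.01,0,0],"jaw":0},{"delta_pos":[-0.05,-0.4,0.4],"twist":[-0.015,0,0],"jaw":0},{"delta_pos":[-0.1,-0.6,0.55],"twist":[-0.02,0,0],"jaw":0},{"delta_pos":[-0.1,-0.8,0.7],"twist":[-0.025,0,0],"jaw":0},{"delta_pos":[-0.15,-0.95,0.85],"twist":[-0.03,0,0],"jaw":0},{"delta_pos":[-0.15,-1.1,0.95],"twist":[-0.035,0,0],"jaw":0},{"delta_pos":[-0.2,-1.25,1.05],"twist":[-0.04,0,0],"jaw":0},{"delta_pos":[-0.2,-1.35,1.15],"twist":[-0.045,0,0],"jaw":0},{"delta_pos":[-0.2,-1.45,1.25],"twist":[-0.045,0,0],"jaw":0},{"delta_pos":[-0.2,-1.5,1.3],"twist":[-0.05,0,0],"jaw":0}]'
python3 - <<'E'
from h import *
np.set_printoptions(precision=2,suppress=True)
h,o,Rp=hook_now();print(h,eye(.05),eye(0),state()[0]["force"],state()[0]["wrist_torque"])
ths=np.array([.05,.04,.03,.02,.01,0]); plan(ths,[9]*6,.45*(ths/.81))
from rig import imaging
c=imaging.capture("top");np.savez("t9.npz",**c);crop(c,140,140,260,230,6.6,"pics/t9.png");print((proj(c,h)-[140,140])*6.6)
E
```

```text
time_s: 9.08
eef_pos: [487.5, -42.2, 287.7]
ee_rot: [0.711, -0.69, 0.094, -0.097]
force: [-4.4, -12.9, -2.0]
grip_width: 0.239
[554.62 198.76 286.65] [552.93 193.72 291.24] [553.36 200.06 293.  ] [ -4.45 -12.85  -1.97] [-1.82  0.54  0.1 ]
0.05 [-0.09 -0.27  0.37] [-0.   -0.01  0.  ]
0.04 [-0.11 -0.44  0.5 ] [-0.01 -0.01  0.  ]
0.03 [-0.14 -0.6   0.63] [-0.01 -0.01  0.  ]
0.02 [-0.16 -0.76  0.76] [-0.02 -0.01  0.  ]
0.01 [-0.19 -0.92  0.89] [-0.03 -0.01  0.  ]
0.0 [-0.21 -1.08  1.02] [-0.03 -0.01  0.  ]
[[206.86 334.99]]
```

View pics/t9.png

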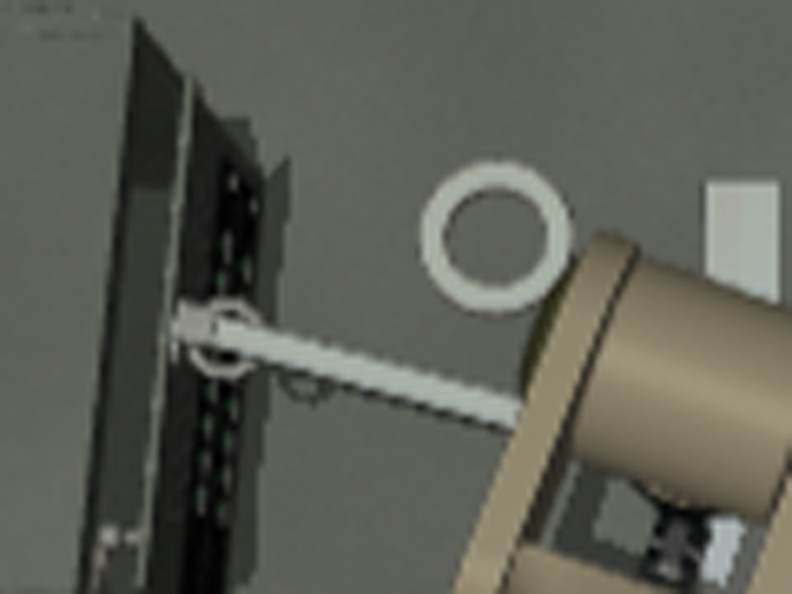

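The latch is now resisting at about 13 N, with the flap edge at (165,330). I continue slowly.

```bash
python3 -m handwheel '[{"delta_pos":[0,-0.1,0.1],"twist":[0,0,0],"jaw":0},{"delta_pos":[0,-0.15,0.2],"twist":[0,0,0],"jaw":0},{"delta_pos":[-0.05,-0.2,0.3],"twist":[0,0,0],"jaw":0},{"delta_pos":[-0.05,-0.25,0.4],"twist":[0,0,0],"jaw":0},{"delta_pos":[-0.1,-0.35,0.5],"twist":[-0.01,0,0],"jaw":0},{"delta_pos":[-0.1,-0.45,0.6],"twist":[-0.01,0,0],"jaw":0},{"delta_pos":[-0.1,-0.5,0.65],"twist":[-0.01,0,0],"jaw":0},{"delta_pos":[-0.1,-0.55,0.7],"twist":[-0.015,0,0],"jaw":0},{"delta_pos":[-0.1,-0.6,0.75],"twist":[-0.015,0,0],"jaw":0},{"delta_pos":[-0.1,-0.6,0.75],"twist":[-0.015,0,0],"jaw":0}]'
python3 - <<'E'
from h import *
np.set_printoptions(precision=2,suppress=True)
h,o,Rp=hook_now();print(h,eye(.0),state()[0]["force"],state()[0]["wrist_torque"])
from rig import imaging
c=imaging.capture("top");np.savez("t10.npz",**c);crop(c,140,140,260,230,6.6,"pics/t10.png")
E
```

```text
time_s: 9.97
eef_pos: [488.4, -34.3, 293.8]
ee_rot: [0.707, -0.694, 0.095, -0.096]
force: [-2.8, -7.3, -2.3]
grip_width: 0.243
[555.44 206.71 289.39] [553.36 200.06 293.  ] [-2.83 -7.28 -2.3 ] [-1.15  0.43  0.13]
```

View pics/t10.png

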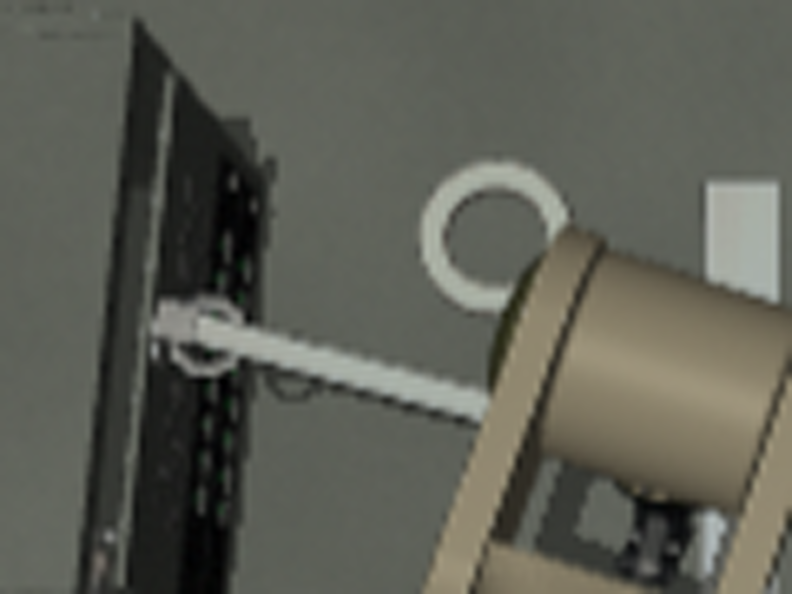

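```bash
python3 - <<'E'
from h import *
np.set_printoptions(precision=1,suppress=True)
t=load("t10.npz")
Y=np.array([.998,-.067,0])
for th in (0,.05,.1):
    up=OUT*np.sin(th)+[0,0,np.cos(th)]; n=OUT*np.cos(th)-np.array([0,0,np.sin(th)])
    print(th,[((proj(t,H+150*up+8*n+k*Y)-[140,140])*6.6)[0] for k in (115,0,-90)], "eye",(proj(t,eye(th))-[140,140])*6.6)
E
```

```text
0 [array([165.4,  89.3]), array([141.6, 323.8]), array([122.5, 512. ])] eye [[201.4 335.2]]
0.05 [array([181.2,  90.6]), array([157.6, 325. ]), array([138.6, 513.2])] eye [[215.3 336.7]]
0.1 [array([197.,  92.]), array([173.6, 326.4]), array([154.8, 514.4])] eye [[229.  338.3]]
```

The flap edge is near (170,89) and (130,512), where a shut flap should be within about 0.02 rad. I press a little further to tell whether it is against the stop.

```bash
python3 -m handwheel '[{"delta_pos":[0,0,0.05],"twist":[0,0,0],"jaw":0},{"delta_pos":[0,-0.05,0.1],"twist":[0,0,0],"jaw":0},{"delta_pos":[0,-0.1,0.15],"twist":[0,0,0],"jaw":0},{"delta_pos":[0,-0.1,0.2],"twist":[0,0,0],"jaw":0},{"delta_pos":[0,-0.1,0.25],"twist":[0,0,0],"jaw":0},{"delta_pos":[0,-0.1,0.3],"twist":[0,0,0],"jaw":0},{"delta_pos":[0,-0.1,0.35],"twist":[0,0,0],"jaw":0},{"delta_pos":[0,-0.1,0.4],"twist":[0,0,0],"jaw":0},{"delta_pos":[0,-0.1,0.4],"twist":[0,0,0],"jaw":0},{"delta_pos":[0,-0.1,0.4],"twist":[0,0,0],"jaw":0}]'
python3 - <<'E'
from h import *
np.set_printoptions(precision=2,suppress=True)
h,o,Rp=hook_now();print(h,eye(.0),state()[0]["force"],state()[0]["wrist_torque"])
from rig import imaging
c=imaging.capture("top");np.savez("t11.npz",**c);crop(c,140,140,260,230,6.6,"pics/t11.png")
E
```

```text
time_s: 10.85
eef_pos: [489.6, -29.5, 294.7]
ee_rot: [0.708, -0.694, 0.095, -0.096]
force: [-1.8, -3.2, -4.4]
grip_width: 0.246
[556.51 211.49 290.79] [553.36 200.06 293.  ] [-1.81 -3.18 -4.37] [-0.71  0.42  0.35]
```

View pics/t11.png

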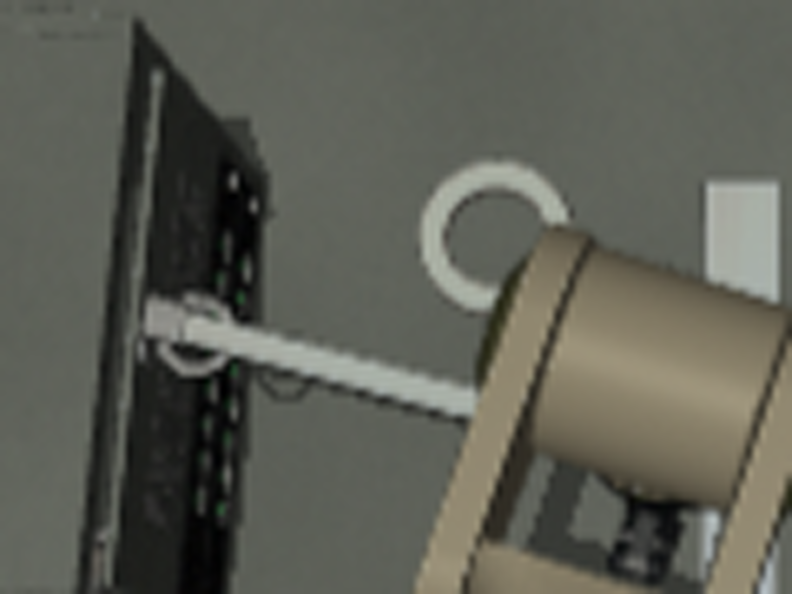

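The flap moved further in, with its edge now at (155,89), and the force is falling, so the catch is giving. I keep pushing until it meets the stop.

```bash
python3 -m handwheel '[{"delta_pos":[0,0,0.05],"twist":[0,0,0],"jaw":0},{"delta_pos":[0,-0.05,0.1],"twist":[0,0,0],"jaw":0},{"delta_pos":[0,-0.1,0.15],"twist":[0,0,0],"jaw":0},{"delta_pos":[0,-0.1,0.2],"twist":[0,0,0],"jaw":0},{"delta_pos":[0,-0.1,0.25],"twist":[0,0,0],"jaw":0},{"delta_pos":[0,-0.1,0.3],"twist":[0,0,0],"jaw":0},{"delta_pos":[0,-0.1,0.35],"twist":[0,0,0],"jaw":0},{"delta_pos":[0,-0.1,0.4],"twist":[0,0,0],"jaw":0},{"delta_pos":[0,-0.1,0.4],"twist":[0,0,0],"jaw":0},{"delta_pos":[0,-0.1,0.4],"twist":[0,0,0],"jaw":0}]'
python3 - <<'E'
from h import *
np.set_printoptions(precision=2,suppress=True)
h,o,Rp=hook_now();print(h,eye(.0),state()[0]["force"],state()[0]["wrist_torque"])
from rig import imaging
c=imaging.capture("top");np.savez("t12.npz",**c);crop(c,140,140,260,230,6.6,"pics/t12.png")
E
```

```text
time_s: 11.73
eef_pos: [490.5, -27.6, 296.1]
ee_rot: [0.706, -0.695, 0.095, -0.097]
force: [-5.9, -13.6, -3.3]
grip_width: 0.241
[557.68 213.32 291.18] [553.36 200.06 293.  ] [ -5.88 -13.59  -3.26] [-2.32  0.97  0.5 ]
```

View pics/t12.png

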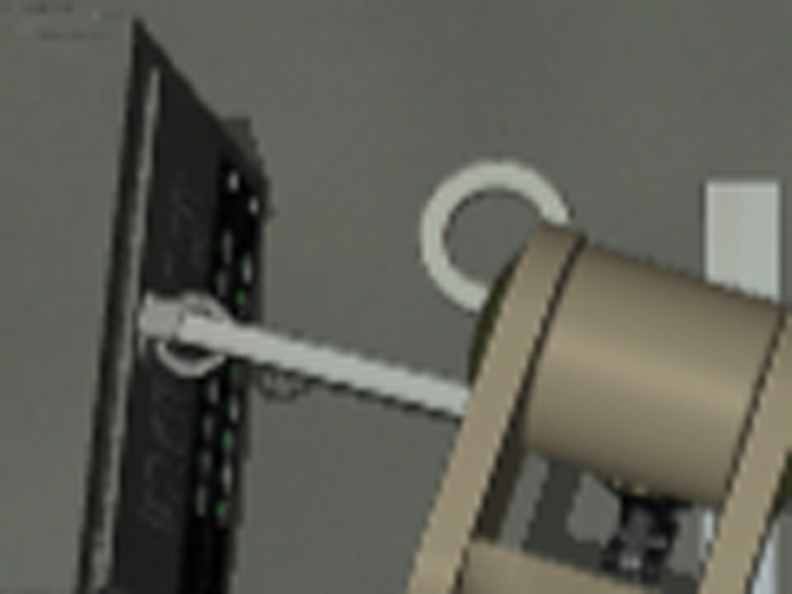

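The edge stays at (152,89) while the force rose to 15 N for under 2 mm of travel. The flap is against its stop. Next I ease the prong to the middle of the ring and lift it out.

```bash
python3 -m handwheel '[{"delta_pos":[0,0,-0.25],"twist":[0,0,0],"jaw":0},{"delta_pos":[-0.1,0,-0.55],"twist":[0,0,0],"jaw":0},{"delta_pos":[-0.15,0,-0.85],"twist":[0,0,0],"jaw":0},{"delta_pos":[-0.2,0,-1.1],"twist":[0,0,0],"jaw":0},{"delta_pos":[-0.2,0,-1.15],"twist":[0,0,0],"jaw":0},{"delta_pos":[-0.2,0,-1.15],"twist":[0,0,0],"jaw":0},{"delta_pos":[-0.2,-0.3,-1.15],"twist":[0,0,0],"jaw":0},{"delta_pos":[-0.2,-0.6,-1.15],"twist":[0,0,0],"jaw":0},{"delta_pos":[-0.2,-0.8,-1.15],"twist":[0,0,0],"jaw":0},{"delta_pos":[-0.2,-0.8,-1.15],"twist":[0,0,0],"jaw":0}]'
python3 - <<'E'
from h import *
np.set_printoptions(precision=2,suppress=True)
h,o,Rp=hook_now();print(h,state()[0]["force"],state()[0]["wrist_torque"])
from rig import imaging
c=imaging.capture("top");np.savez("t13.npz",**c);crop(c,140,140,260,230,6.6,"pics/t13.png")
E
```

```text
time_s: 12.62
eef_pos: [486.0, -36.3, 304.3]
ee_rot: [0.708, -0.694, 0.094, -0.097]
force: [-0.2, 0.1, -3.0]
grip_width: 0.247
[552.96 204.67 300.51] [-0.17  0.11 -2.99] [-0.   -0.02 -0.05]
```

View pics/t13.png

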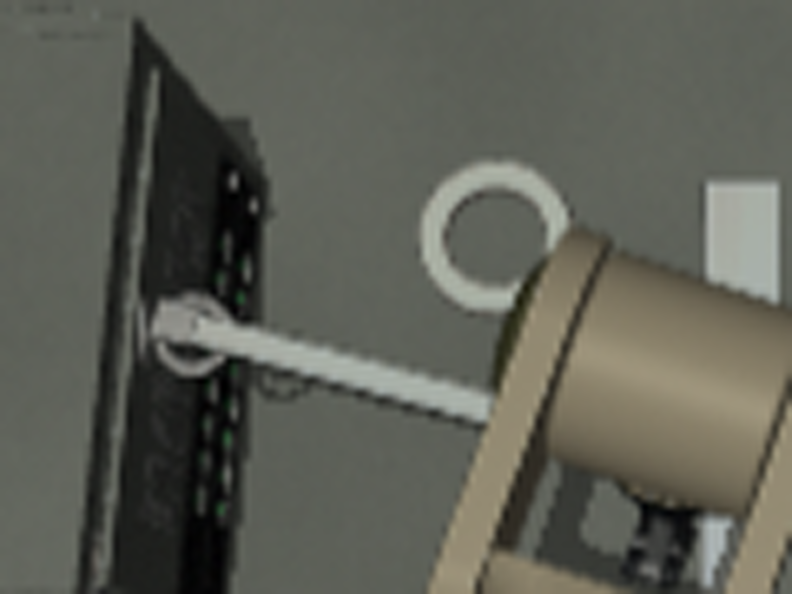

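Free of contact (force is only the pole's weight), and the flap stays at (152,89). I lift it out.

```bash
python3 -m handwheel '[{"delta_pos":[0,-0.4,-0.05],"twist":[0,0,0],"jaw":0},{"delta_pos":[0,-0.9,-0.1],"twist":[0,0,0],"jaw":0},{"delta_pos":[0,-1.4,-0.1],"twist":[0,0,0],"jaw":0},{"delta_pos":[0,-1.9,-0.1],"twist":[0,0,0],"jaw":0},{"delta_pos":[0,-2.4,-0.1],"twist":[0,0,0],"jaw":0},{"delta_pos":[0,-2.9,-0.1],"twist":[0,0,0],"jaw":0},{"delta_pos":[0,-3.4,-0.1],"twist":[0,0,0],"jaw":0},{"delta_pos":[0,-3.9,-0.1],"twist":[0,0,0],"jaw":0},{"delta_pos":[0,-4.4,-0.1],"twist":[0,0,0],"jaw":0},{"delta_pos":[0,-4.7,-0.1],"twist":[0,0,0],"jaw":0}]'
python3 - <<'E'
from h import *
np.set_printoptions(precision=3,suppress=True)
h,o,Rp=hook_now();print(h,o,Rp.as_euler("ZYX"),state()[0]["force"])
print("back over stand, TCP z 184",go([478.1,-278.1,184],toolR(poleR(1.304,0),-1)))
from rig import imaging
c=imaging.capture("top");np.savez("t14.npz",**c);crop(c,140,140,260,230,6.6,"pics/t14.png")
E
```

```text
time_s: 13.5
eef_pos: [485.4, -38.3, 351.4]
ee_rot: [0.708, -0.694, 0.094, -0.097]
force: [0.2, 0.6, -3.2]
grip_width: 0.239
[552.353 202.719 347.578] [485.286 -38.625 369.578] [ 1.3   -0.02  -0.001] [ 0.226  0.566 -3.168]
back over stand, TCP z 184 (array([  5.7 ,  16.27, -23.63]), array([-0.02 , -0.004,  0.001]))
```

View pics/t14.png

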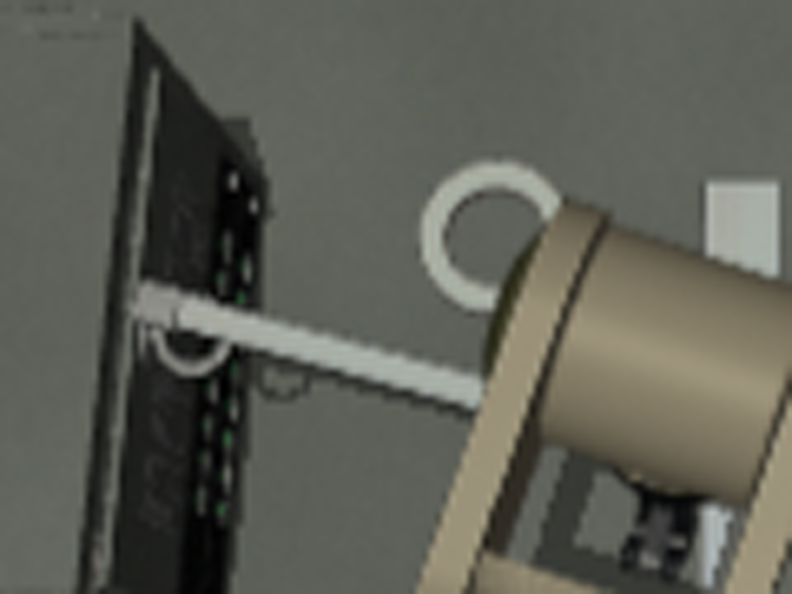

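The prong is clear above the ring and the flap stays shut at (152,89). I carry the pole back over the stand.

```bash
python3 -m handwheel '[{"delta_pos":[0,0,-1.5],"twist":[0,0,0],"jaw":0},{"delta_pos":[0.2,0,-4],"twist":[-0.005,0,0],"jaw":0},{"delta_pos":[0.8,0.3,-7],"twist":[-0.01,0,0],"jaw":0},{"delta_pos":[1.6,1.8,-10],"twist":[-0.015,0,0],"jaw":0},{"delta_pos":[2.4,4,-13],"twist":[-0.02,0,0],"jaw":0},{"delta_pos":[3.2,6.5,-16],"twist":[-0.02,0,0],"jaw":0},{"delta_pos":[4,9.2,-18.5],"twist":[-0.02,0,0],"jaw":0},{"delta_pos":[4.7,12,-20.8],"twist":[-0.02,0,0],"jaw":0},{"delta_pos":[5.3,14.5,-22.6],"twist":[-0.02,-0.004,0],"jaw":0},{"delta_pos":[5.7,16.2,-23.6],"twist":[-0.02,-0.004,0],"jaw":0}]'
python3 - <<'E'
from h import *
np.set_printoptions(precision=3,suppress=True)
print(state()[1],go([478.1,-278.1,184],toolR(poleR(1.304,0),-1)))
from rig import imaging
for n in("top","side"):
    c=imaging.capture(n);np.savez(n[0]+"15.npz",**c)
    if n=="top":crop(c,225,170,375,260,5.3,"pics/t15.png")
    else:crop(c,210,170,310,310,4.2,"pics/s15.png")
E
```

```text
time_s: 14.38
eef_pos: [476.9, -279.2, 181.0]
ee_rot: [0.701, -0.7, 0.096, -0.094]
force: [-0.3, -0.1, -3.7]
grip_width: 0.243
[ 476.945 -279.232  181.016] (array([ 0.08, -0.3 ,  0.14]), array([-0.001, -0.002, -0.003]))
```

View pics/t15.png

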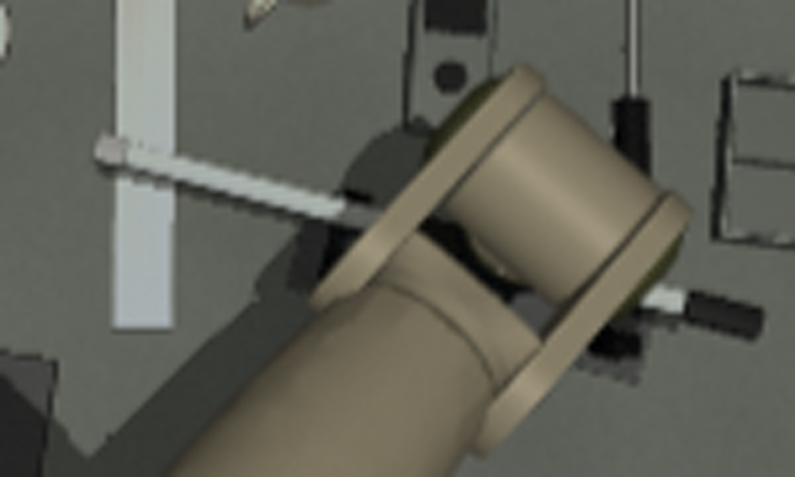

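View pics/s15.png

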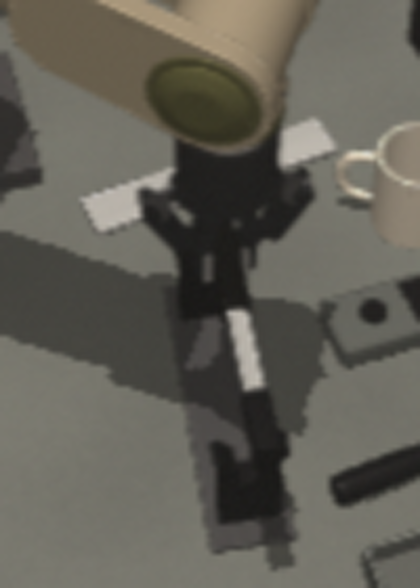

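```bash
python3 - <<'E'
from h import *
a=load("t3.npz");b=load("t15.npz")
f=lambda c:np.vstack([cv2.resize(c["frame"][185:215,235:300,::-1],None,fx=8,fy=8,interpolation=cv2.INTER_CUBIC),cv2.resize(c["frame"][210:243,335:400,::-1],None,fx=8,fy=8,interpolation=cv2.INTER_CUBIC)])
im=np.vstack([f(a)[:240],f(b)[:240]]) ; im2=np.vstack([f(a)[240:],f(b)[240:]])
h=min(im.shape[0],im2.shape[0]); cv2.imwrite("pics/cmp.png",cv2.resize(np.hstack([im[:h],im2[:h]]),None,fx=.75,fy=.75))
np.set_printoptions(precision=1,suppress=True)
for c in(a,b):
    C=cloud(c); r=C[185:243,235:400]; m=(r[...,2]>185)&(r[...,2]<225); 
    yaw=1.304; d=np.array([np.cos(yaw),np.sin(yaw)]); pl=r[m]; k=(pl[:,:2]-[478,-278])@d; l=(pl[:,:2]-[478,-278])@np.array([-d[1],d[0]])
    s=(k>90)&(abs(l)<40); pf=np.polyfit(k[s],pl[s,2],1); pl2=np.polyfit(k[s],l[s],1)
    w=(k<-90)&(abs(l)<40)
    print(s.sum(),"kmax",np.sort(k[s])[-5:],"z fit",pf[0],np.polyval(pf,200),"lat",pl2[0],np.polyval(pl2,200),"weight kmin",np.sort(k[w])[:4],pl[w,2].mean() if w.any() else None)
E
```

```text
240 kmax [258.  258.2 258.5 259.4 260. ] z fit 0.012280019007821701 208.85055500280248 lat -0.0020510370795456053 0.5700456271808112 weight kmin [-171.5 -171.5 -171.3 -169.6] 209.9174598347097
238 kmax [257.4 258.2 258.4 258.7 259.4] z fit 0.017005367723493234 206.86454533928435 lat -0.0024600378721188723 1.7728701941887923 weight kmin [-175.1 -174.4 -174.  -173.7] 207.27295064245217
```

View pics/cmp.png

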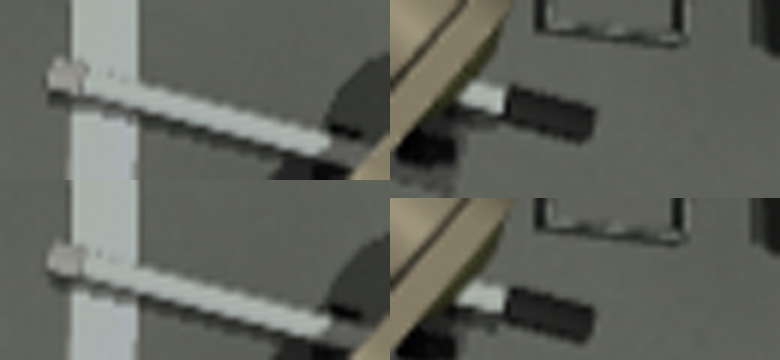

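The hook end at (65,75) and the weight at (550,110) sit the same as just after the lift, so the pole has not slipped. I lower it, correcting xy as I go.

```bash
python3 -m handwheel '[{"delta_pos":[0.05,0.3,0.1],"twist":[0,0,0],"jaw":0},{"delta_pos":[0.1,1,0.15],"twist":[0,0,0],"jaw":0},{"delta_pos":[0.1,2,0.15],"twist":[0,0,0],"jaw":0},{"delta_pos":[0.1,3.2,0.15],"twist":[0,0,0],"jaw":0},{"delta_pos":[0.1,4.4,0.15],"twist":[0,0,0],"jaw":0},{"delta_pos":[0.1,5.6,0.15],"twist":[0,0,0],"jaw":0},{"delta_pos":[0.1,6.5,0.15],"twist":[0,0,0],"jaw":0},{"delta_pos":[0.1,7,0.15],"twist":[0,0,0],"jaw":0},{"delta_pos":[0.1,7,0.15],"twist":[0,0,0],"jaw":0},{"delta_pos":[0.1,7,0.15],"twist":[0,0,0],"jaw":0}]'
python3 - <<'E'
from h import *
np.set_printoptions(precision=3,suppress=True)
print(state()[1],go([478.1,-278.1,57],toolR(poleR(1.304,0),-1)))
E
```

```text
time_s: 15.32
eef_pos: [479.5, -276.5, 114.3]
ee_rot: [-0.701, 0.701, -0.094, 0.094]
force: [1.1, 0.3, -3.9]
grip_width: 0.245
[ 479.463 -276.481  114.272] (array([-0.09,  5.73, -0.19]), array([0., 0., 0.]))
```

```bash
python3 -m handwheel '[{"delta_pos":[0,0.5,-0.05],"twist":[0,0,0],"jaw":0},{"delta_pos":[-0.05,1.2,-0.1],"twist":[0,0,0],"jaw":0},{"delta_pos":[-0.05,2,-0.1],"twist":[0,0,0],"jaw":0},{"delta_pos":[-0.05,2.8,-0.1],"twist":[0,0,0],"jaw":0},{"delta_pos":[-0.05,3.6,-0.1],"twist":[0,0,0],"jaw":0},{"delta_pos":[-0.05,4.3,-0.1],"twist":[0,0,0],"jaw":0},{"delta_pos":[-0.05,4.9,-0.1],"twist":[0,0,0],"jaw":0},{"delta_pos":[-0.05,5.2,-0.1],"twist":[0,0,0],"jaw":0},{"delta_pos":[-0.05,5.4,-0.1],"twist":[0,0,0],"jaw":0},{"delta_pos":[-0.05,5.5,-0.1],"twist":[0,0,0],"jaw":0}]'
python3 - <<'E'
from h import *
np.set_printoptions(precision=3,suppress=True)
from rig import imaging
c=imaging.capture("side");np.savez("s16.npz",**c);crop(c,210,170,310,310,4.2,"pics/s16.png")
print(state()[1],state()[0]["force"],go([478.1,-278.1,57],toolR(poleR(1.304,0),-1)))
E
```

```text
time_s: 16.15
eef_pos: [478.6, -277.6, 58.9]
ee_rot: [-0.701, 0.701, -0.094, 0.094]
force: [0.6, -0.9, -3.1]
grip_width: 0.243
[ 478.62  -277.566   58.905] [-1.596 -0.841 -3.51 ] (array([-0.04,  0.19, -0.07]), array([ 0., -0.,  0.]))
```

View pics/s16.png

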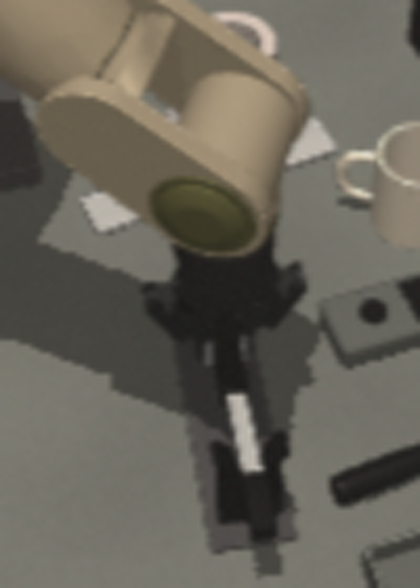

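The pole is inside both slots (the rear cradle is at (255,470)). It still hangs 1–2 mm up, because the tool still carries its weight. I lower it that bit and open.

```bash
python3 -m handwheel '[{"delta_pos":[0,0.1,-0.05],"twist":[0,0,0],"jaw":0},{"delta_pos":[0,0.2,-0.05],"twist":[0,0,0],"jaw":0},{"delta_pos":[0,0.25,-0.05],"twist":[0,0,0],"jaw":0},{"delta_pos":[0,0.25,-0.05],"twist":[0,0,0],"jaw":0.25},{"delta_pos":[0,0.25,-0.05],"twist":[0,0,0],"jaw":0.3},{"delta_pos":[0,0.25,-0.05],"twist":[0,0,0],"jaw":0.4},{"delta_pos":[0,0.25,-0.05],"twist":[0,0,0],"jaw":0.5},{"delta_pos":[0,0.25,-0.05],"twist":[0,0,0],"jaw":0.6},{"delta_pos":[0,0.25,-0.05],"twist":[0,0,0],"jaw":0.7},{"delta_pos":[0,0.25,-0.05],"twist":[0,0,0],"jaw":0.7}]'
python3 - <<'E'
from h import *
np.set_printoptions(precision=3,suppress=True)
print(state()[1],state()[0]["force"],go([478.1,-278.1,57],toolR(poleR(1.304,0),-1)))
E
```

```text
time_s: 17.03
eef_pos: [478.4, -277.9, 56.5]
ee_rot: [-0.701, 0.701, -0.094, 0.094]
force: [-0.4, 0.0, 0.0]
grip_width: 0.697
[ 478.427 -277.867   56.494] [-0.356  0.047  0.037] (array([-0.03, -0.05, -0.03]), array([ 0., -0.,  0.]))
```

Released, with no force left on the tool. I rise and move back toward the robot for a clear view.

```bash
python3 -m handwheel '[{"delta_pos":[0,-0.6,0],"twist":[0,0,0],"jaw":0.7},{"delta_pos":[0,-1.8,0],"twist":[0,0,0],"jaw":0.7},{"delta_pos":[0,-3.6,0],"twist":[0,0,0],"jaw":0.7},{"delta_pos":[0,-6,0],"twist":[0,0,0],"jaw":0.7},{"delta_pos":[0,-9,0],"twist":[0,0,0],"jaw":0.7},{"delta_pos":[0,-12,0],"twist":[0,0,0],"jaw":0.7},{"delta_pos":[-2,-14,-2],"twist":[0,0,0],"jaw":0.7},{"delta_pos":[-4,-15.5,-5],"twist":[0,0,0],"jaw":0.7},{"delta_pos":[-6,-16.5,-8],"twist":[0,0,0],"jaw":0.7},{"delta_pos":[-8,-17,-11],"twist":[0,0,0],"jaw":0.7}]'
python3 -m handwheel '[{"delta_pos":[-2,0,-2],"twist":[0,0,0],"jaw":0.7},{"delta_pos":[-4.5,0,-4.5],"twist":[0,0,0],"jaw":0.7},{"delta_pos":[-7,0,-7],"twist":[0,0,0],"jaw":0.7},{"delta_pos":[-9,0,-9.5],"twist":[0,0,0],"jaw":0.7},{"delta_pos":[-11,0,-12],"twist":[0,0,0],"jaw":0.7},{"delta_pos":[-13,0,-14],"twist":[0,0,0],"jaw":0.7},{"delta_pos":[-14,0,-15],"twist":[0,0,0],"jaw":0.7},{"delta_pos":[-14,0,-15.5],"twist":[0,0,0],"jaw":0.7},{"delta_pos":[-14,0,-15.5],"twist":[0,0,0],"jaw":0.7},{"delta_pos":[-14,0,-15.5],"twist":[0,0,0],"jaw":0.7}]'
python3 - <<'E'
from h import *
from rig import imaging
for n in("top","side"):
    c=imaging.capture(n);np.savez(n[0]+"17.npz",**c);cv2.imwrite(f"pics/{n[0]}17.png",cv2.resize(c["frame"][:,:,::-1],(800,600),interpolation=cv2.INTER_CUBIC))
    if n=="top":crop(c,235,190,370,250,5.9,"pics/t17c.png")
    else: crop(c,170,60,270,180,5,"pics/s17c.png"); crop(c,225,185,300,310,4.7,"pics/s17p.png")
E
```

```text
time_s: 17.87
eef_pos: [371.3, -363.8, 228.6]
ee_rot: [-0.7, 0.702, -0.093, 0.095]
force: [0.5, -0.8, -1.2]
grip_width: 0.7
time_s: 18.7
eef_pos: [196.9, -475.2, 226.6]
ee_rot: [0.701, -0.701, 0.094, -0.094]
force: [-0.4, -0.1, 0.7]
grip_width: 0.7
```

View pics/t17.png

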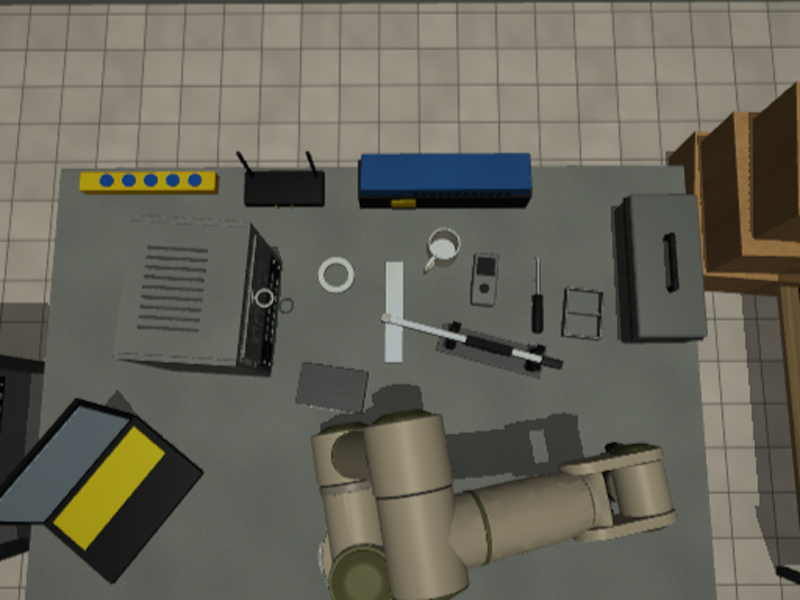

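View pics/t17c.png

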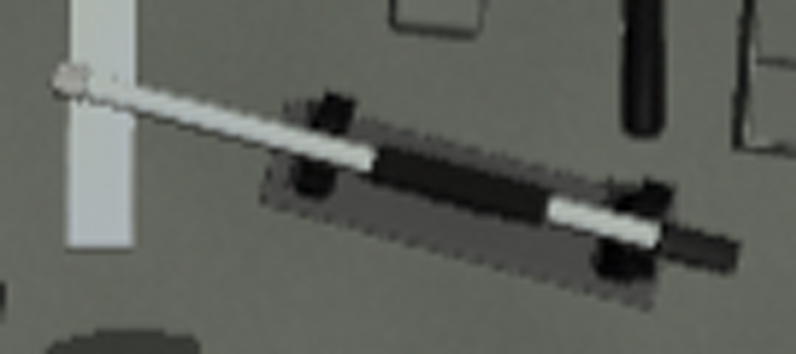

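View pics/s17c.png

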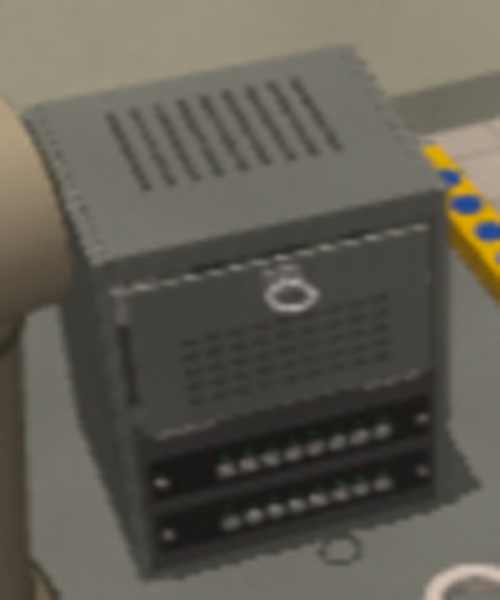

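View pics/s17p.png

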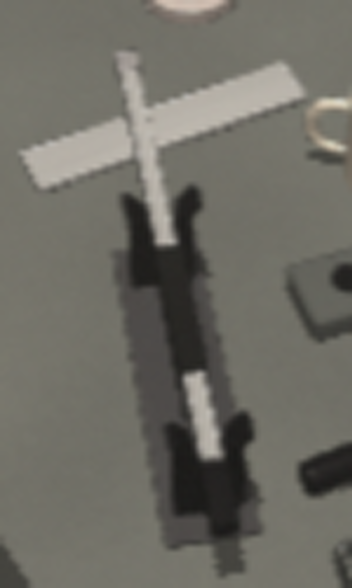

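The flap is flush in the cabinet front (side crop, ring at (291,295)). The pole lies exactly where it was, with its tip at (57,78), and the bystanders look unmoved. I'll check the flap angle by depth, and the bystanders by image difference.

```bash
python3 - <<'E'
from h import *
np.set_printoptions(precision=3,suppress=True)
s=load("s17.npz"); C=cloud(s); P=[]
for x in range(170,400,5):
    for y in range(310,385,5):
        P.append(C[int(round(y/5+60)),int(round(x/5+170))])
P=np.array(P)
for k in range(4):
    m=P.mean(0); w=np.linalg.svd(P-m)[2][2]; e=(P-m)@w; P=P[abs(e)<2*e.std()+.1]
if w[1]>0: w=-w
print("flap mean",m,"n",w,"tilt",-np.arcsin(w[2]),e.std(),len(P))
a=load("top0.npz");b=load("t17.npz")
d=cv2.absdiff(a["frame"],b["frame"]).max(2); d=cv2.medianBlur(d,3)
n,l,st,ce=cv2.connectedComponentsWithStats((d>30).astype(np.uint8))
for r in st[1:]:
    if r[4]>6: print(r)
E
```

```text
flap mean [553.012 221.133 232.849] n [-0.256 -0.566 -0.783] tilt 0.900198629379132 17.195736604100386 690
[162 153   2   6  12]
[161 163   2   5  10]
[162 162  18  71 702]
[193 167  13  63 500]
[160 172   2   5   8]
[159 184   2   9  12]
[207 196   2   5   9]
[269 247  11  18  58]
[238 252   3   7  18]
[351 265   4   3   9]
[370 266  15  26 147]
[240 268   4   3   7]
[323 272   3   4   9]
[233 274   9  27  85]
[339 276   6  20  59]
[348 276   5  15  42]
[284 278   8  29 107]
[361 283  66  21 343]
[347 292   4   3  10]
[417 292   9   5  15]
[407 297   9   3  12]
[379 298  54  43 592]
[278 309  16   6  42]
[289 315   4   6  17]
[304 315  15  46 322]
[240 318   4   3  10]
[247 333   2   4   8]
[388 332  47  15 111]
[247 351   5   8  19]
[251 369   3   3   7]
[289 374  15  10  51]
[255 381   4   3   7]
```

```bash
python3 - <<'E'
from h import *
np.set_printoptions(precision=3,suppress=True)
s=load("s17.npz"); C=cloud(s).reshape(-1,3)
v,u=np.mgrid[0:384,0:512]; u=u.ravel();v=v.ravel()
d=(C-H)@OUT; l=(C-H)@np.array([.998,-.067,0])
sel=(abs(d)<40)&(abs(l)<110)&(C[:,2]>180)&(C[:,2]<310)&(u>170)&(u<270)&(v>60)&(v<180)
z=C[sel,2]-165;dd=d[sel];ll=l[sel]
A=np.c_[z,ll,np.ones_like(z)]; w=np.ones(len(z),bool)
for k in range(8):
    c=np.linalg.lstsq(A[w],dd[w],rcond=None)[0]; e=dd-A@c; w=abs(e-np.median(e))<max(2,1.5*e[w].std())
print("tilt",c[0],"yaw resid",c[1],"off",c[2],w.sum(),e[w].std())
sel=(abs(d)<40)&(abs(l)<120)&(C[:,2]>30)&(C[:,2]<150)&(u>170)&(u<270)&(v>60)&(v<190)
z=C[sel,2]-165;dd=d[sel]; print("lower front",np.polyfit(z,dd,1),sel.sum(), np.median(dd))
E
```

```text
tilt -0.0009455028539968245 yaw resid -0.0019695668792896193 off 3.6673132271903457 733 1.0991578708667635
lower front [-0.018 -2.947] 1119 -1.617063358205324
```

The flap tilt measures 0.001 rad, so it is shut. In the table area, images changed only at the flap and the robot's own silhouette and shadow. I hand the job in.

```bash
python3 -c "
from rig import ctrl; print(ctrl.finish_job())"
```

```text
the job is handed in; nothing more can be done
None
```

The flap is shut and latched, and the pole is back in both cradles of its stand and let go. I handed the job in at about 19 s of the 61 s allowed.

I hooked the ring eye with the pole tilted up about 0.45 rad, swung the flap up along its arc and pushed slowly through the catch. The force peaked at about 15 N, read at the end of each move, when the flap met its stop. I then lifted the prong out and laid the pole back. The gripper never came near the flap.

Last checks:
- **Flap:** the depth fit gives a tilt of 0.001 rad, so it is shut. It stayed shut when the prong was lifted out.
- **Pole:** it looks the same as at the start in both camera views.
- **Other things:** comparing the top view before and after shows change only at the flap and at the robot and its shadow.
- **Disagreements:** my first model put the flap's shut position about 4 mm too far out, so I went by the force and by the edge no longer moving. A first plane fit of the flap failed on outliers (ring and louvres), and I replaced it with a robust fit.

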